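Set the coffee grinder's dial and lock it

TASK

The coffee grinder has just been cleaned: its grind dial is off its setting and the lock ring above the dial is slack. Turn the black dial clockwise until its pointer stands at the steel setting tab on the scale's rim, then screw the knurled lock ring down clockwise, regripping as needed, until it is firmly hand-tight but not wrenched, with the pointer still at the tab. Leave the cup under the spout and the other things around undisturbed.

Things in the scene. Friction and masses are not known exactly. Their poses are not given: they have to be found in the camera images.
- grinder: Compact white coffee grinder, fixed on the worktop: foot plate 210 x 124 mm; head 203 x 120 mm, flat top 163 mm high; low grey hopper at the rear (67 mm wide, top 209 mm high); spout under the head's front. Origin: centre of its underside; own +x runs from front (spout, dial) to rear (hopper), z up. The dial's axis is at own x = -45 mm, y = 0; the hopper's axis 112 mm behind it.
- dial_axis (a point): Fixed point on the vertical axis of dial, washer and lock ring, at the top of the round aluminium scale plate (107 mm across, 166 mm above the worktop); axes as the grinder's. All heights below count from here. Upwards: black dial (3 to 27 mm), steel washer, aluminium lock ring, and through them all a fixed 15 mm threaded stud, its end 54 mm up.
- dial_grip (a point): On the dial's axis, mid height of its round ribbed grip: 59 mm across, 10 to 26 mm up; below it a skirt 64 mm across, 3 to 8 mm up. Slack, the dial turns with about 0.06 N m of friction and sinks 0.6 mm per rad clockwise (from above); the tight lock ring clamps it. The lock ring above it (41 mm across) fits between fingers that hold the dial.
- dial_pointer (a point): Tip of the dial's slim steel pointer, which sticks out of the dial's skirt: 43.5 mm from the axis, 5 mm above the scale plate; turns with the dial.
- tab_mark (a point): Point just before the nose of the setting tab, a steel clip 10 mm wide fixed on the rim of the scale plate that marks the wanted grind; 43.5 mm from the axis, 5 mm up. The dial is set when its pointer's tip is here. At the start it lies 0.7 to 2.3 rad clockwise (from above) of the pointer; the dial's end stop is beyond it.
- lock_ring: Knurled aluminium ring above the washer, 41 mm across, 16 mm high, a dark line on its top; origin on the axis at its underside, which starts 30 to 35.5 mm above the scale plate. Its orientation shows how it has turned. It screws on the fixed stud: clockwise (from above) tightens, sinking 2 mm per rad; it stays where it is left.
- ring_grip (a point): On the lock ring's axis, half way up it (8 mm above its underside). Slack it turns with 0.03 N m; after 0.6 to 3.4 rad (to be felt: it varies) it meets the washer and the resistance climbs by about 0.6 N m per rad: 0.5 to 0.7 N m is hand-tight, over 1 N m too much. Fingers that grip with 40 N slip at about 0.4 N m, with 80 N they hold.
- clamp_washer: Steel washer between dial and lock ring, 39 mm across, 2.5 mm thick, keyed to the stud: it slides but cannot turn. The lock ring presses it on the dial. Origin on the axis at the top of the scale plate.
- cup: Small espresso cup, 62 mm across, 50 mm high, on the grinder's drip tray under the spout; origin under it. Bystander.
- mug_striped: Striped mug, 86 mm high, left of the grinder; origin under it. Bystander.
- mug_white: White mug, 98 mm high, left behind the grinder; origin under it. Bystander.
- timer: Round grey-green egg timer, 69 mm across, 61 mm high, right behind the grinder; origin under it. Bystander.
- shaker: Salt shaker, 44 mm across, 90 mm high, on the stone tray at the right; origin under it. Bystander.
- teaspoon: Teaspoon, 137 mm long, lying in front on the left; origin under it. Bystander.

How it is judged (in metres and radians):
On the way, in this order (a step that is already met when the one before it is completed fails the run):
1. the dial's pointer is at the setting tab (within 4 mm) while the lock ring is still slack (horizontal distance between dial_pointer and tab_mark below 0.004 m and contact force between lock_ring and clamp_washer below 5 N), for 0.2 s.
2. the lock ring presses on the washer with more than 70 N (hand-tight) (contact force between lock_ring and clamp_washer above 70 N), for 0.2 s.
At the end, for the whole second after the job is handed in: The pointer's tip is within 4 mm of the point before the setting tab, the lock ring presses on the washer with more than 70 N (about 0.35 N m on the ring), and cup, mugs, timer, shaker and teaspoon stand within 10 mm of where they were, cup, shaker and mugs upright (horizontal distance between dial_pointer and tab_mark below 0.004 m and contact force between lock_ring and clamp_washer above 70 N and distance of each of cup, mug_striped, mug_white, timer, shaker, teaspoon from where it was at the start of the episode below 0.01 m and angle between each of cup, shaker, mug_striped, mug_white's own z axis and vertical below 0.1 rad); the robot touches nothing.
It fails at once if the lock ring is wrenched: it presses on the washer with more than 280 N (about 1.3 N m on the ring) (contact force between lock_ring and clamp_washer above 280 N).
It fails at once if a thing standing around is moved by more than 20 mm or the cup is tipped (distance of any of cup, mug_striped, mug_white, timer, shaker, teaspoon from where it was at the start of the episode above 0.02 m or angle between cup's own z axis and vertical above 0.3 rad).
It also fails if it takes over 72 s, if anything falls off the work surface, if the arm or the gripper's body presses on something with over 40 N, if the wrist force passes 120 N, or if a joint passes its speed limit or range.

ROBOT

A 6-joint arm with a two-finger parallel gripper is mounted at the origin on a cart in front of the work surface, level with it; the furniture and walls round the work are solid. World frame = base frame: x ahead of the robot, y to its left, z up, the work surface at z = 0. Lengths are in mm, angles in rad, forces in N, time in s.
With the tool pointing down it reaches from about 300 to 775 mm from the base axis. Payload 14.6 kg.
Tool frame: the origin (TCP) lies midway between the tips of the shut fingers; the grasp point (between the pads) lies behind it (manip.grip_depth is the z of the grasp point in the tool frame, in mm); z points along the fingers, y is the line along which they close (so a half turn about z gives the same grasp; the last joint's range is limited). The gripper opens to 94 mm and grips with 3 to 60 N. Pads are 16 mm wide; open, the fingers measure 119 mm over their backs; the gripper's body (75 mm by 177 mm) begins 78 mm behind the grasp point.
Start: joints at [1.229, 0.3, 1.521, -0, 1.321, -0.067], TCP at [149.242, 529.354, 170.146] pointing down, gripper open.
Joint ranges: [-3.03, 3.03], [-0.79, 2.21], [0.23, 2.52], [-1.04, 4.18], [0, 3.07], [-2.55, 2.55]. Speed limits (rad/s): [2.22, 2.22, 2.57, 3.14, 3.14, 3.14].

INTERFACE

Orientations are given as [roll, pitch, yaw] about the fixed x, y, z axes, in that order (R = Rz(yaw) Ry(pitch) Rx(roll)).
In Python, from cell import manip gives the robot as it stands.
- The arm moves only by the shell command python3 nudge.py FILE [OPENING] [FORCE], which reads ROWS from the file FILE. ROWS is a JSON list of rows, 1 to 5 of them, each of 6 numbers: dx, dy, dz in mm, then a rotation vector rx, ry, rz in rad; each row is the pose to reach, as a shift and turn from the pose commanded when the command began, along the tool's axes at that moment; what a row does not reach only later rows make up. A row lasts 1/10 s, in which the tool goes at most 50 mm and 0.15 rad, less where a joint would pass 70% of its speed; a pose out of reach is approached as far as the arm can. OPENING is the finger opening in mm, set as the command begins (- or left out keeps the last). The fingers move at their own pace and stop on an object; FORCE is the grip in N (left out, the last holds). Time passes only in rows, so rows that do not move let the fingers close. It prints the time, the measured TCP pose, the force, the opening and the grip force at its end. Input that does not fit is refused with a message, and nothing moves.
- manip.read_state(): the state, without advancing time (a new reading comes with each control period).
- manip.camera(name): name is "side" or "top"; returns (picture, depth): 384x512x3 uint8, red, green, blue; 384x512 float32, mm along the optical axis (not along the pixel's ray), 0 where there is no reading.
- manip.camera_info(name): a dict with "K" (3x3 intrinsics, pixels), "dist" ([k1, k2, p1, p2, k3] as OpenCV has them; the pictures are not rectified), "rvec" (rotation vector, rad) and "tvec" (3), from world to camera coordinates, as OpenCV has them. Camera axes: x right, y down, z forward; pixel columns grow to the right and rows downward; lengths in mm; the calibration is good to about 2 mm. A picture is of the moment at which its call begins. camera_info takes no time and is no camera call.
- manip.sign_off(): hands the job in; it is judged then, once.
The state is a dict: "clock": time; "joints": joint angles; "qd": joint speeds; "effort": joint torques, N m; "eef_pos": TCP position; "eef_rot": TCP orientation; "wrist_force": force on the tool from outside, world axes, zero at the start; "moment": the same for the moment, N m; "finger_gap": finger opening in mm; "finger_force": force on a finger pad.
Only numpy, scipy, OpenCV 4.12 (cv2) and the standard library are available. Lean on these libraries where they do the work, as an engineer would, in place of code of your own. Each camera call takes 0.05 s, during which the arm holds its last target. There are 200 camera calls.

## Working session

There is one attempt and no reset: what is moved stays moved. The work goes in short steps, Python scripts to look and compute and a shell command to move; the robot and the scene stay as the last step left them, time stands still between calls to the robot, and variables do not carry over. Pictures are saved under pics/ and viewed, at most 10 in all, crops included, and the job is handed in when it is done.

```bash
ls; mkdir -p pics
python3 - <<'E'
from cell import manip
import cv2,numpy as np
for n in("top","side"):
    p,d=manip.camera(n); cv2.imwrite(f"pics/{n}0.png",p[:,:,::-1]); np.savez(f"pics/{n}0.npz",p=p,d=d)
    i=manip.camera_info(n); print(n,{k:np.round(v,3).tolist() for k,v in i.items()})
print(manip.read_state(),manip.grip_depth)
E
```

```text
cell.py
nudge.py
pics
top {'K': [[449.15, 0.0, 251.991], [0.0, 449.15, 189.408], [0.0, 0.0, 1.0]], 'dist': [0.04, 0.0, 0.0, 0.0, 0.0], 'rvec': [2.157, -2.129, 0.202], 'tvec': [-94.262, 572.131, 1372.517]}
side {'K': [[387.247, 0.0, 255.091], [0.0, 387.247, 187.89], [0.0, 0.0, 1.0]], 'dist': [-0.037, 0.0, 0.0, 0.0, 0.0], 'rvec': [2.167, -0.086, 0.065], 'tvec': [-587.154, 91.017, 1369.347]}
{'clock': 0.1, 'joints': array([ 1.22939165e+00,  3.00418968e-01,  1.52148610e+00, -2.12686195e-05,
        1.32065579e+00, -6.65631022e-02]), 'qd': array([-0.00176931, -0.00175677, -0.00114951,  0.00107608,  0.00090514,
       -0.00064975]), 'effort': array([ 1.11662896e-03, -5.32633567e+01, -3.53293526e+01,  7.09792902e-02,
        2.33358733e-02, -6.72897727e-05]), 'eef_pos': array([149.17412435, 529.12916802, 169.65510815]), 'eef_rot': array([-3.14062522e+00, -4.38435194e-05,  2.86675634e+00]), 'wrist_force': array([-0.17490343, -1.30091762, -0.65336711]), 'moment': array([-0.03408642, -0.0061659 ,  0.01539531]), 'finger_force': 0.0, 'finger_gap': 93.88596643406107} -18.8
```

View pics/top0.png

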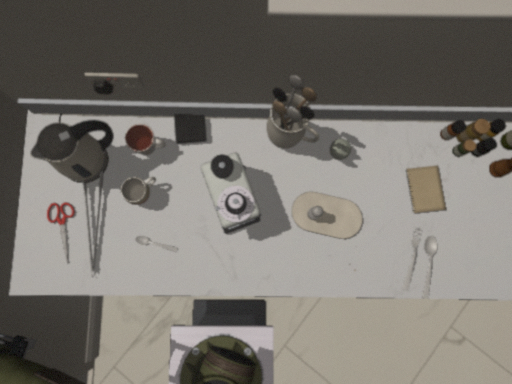

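View pics/side0.png

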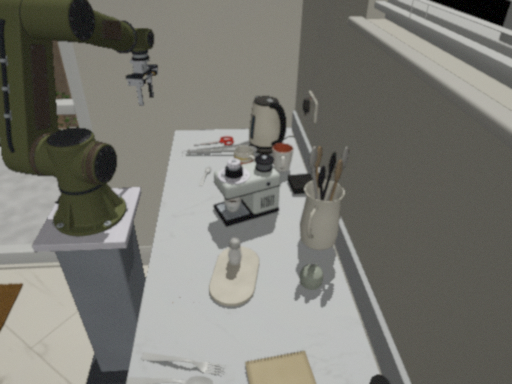

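The top view shows the grinder with its dial at about (235,203) and the hopper at (222,166). The shaker is on its tray at (317,213). In the side view the dial is at about (234,172). I'll zoom in on both.

```bash
cat > h.py <<'E'
import cv2,numpy as np
from cell import manip
def cam(n):
    i=manip.camera_info(n); return [np.array(i[k],float) for k in("K","dist","rvec","tvec")]
def proj(n,P):
    K,D,r,t=cam(n); return cv2.projectPoints(np.atleast_2d(np.array(P,float)),r,t,K,D)[0][:,0]
def onz(n,uv,z):
    K,D,r,t=cam(n); R=cv2.Rodrigues(r)[0]; c=-R.T@t
    q=cv2.undistortPoints(np.array(uv,float).reshape(-1,1,2),K,D)[:,0]
    d=np.c_[q,np.ones(len(q))]@R
    return c+d*((z-c[2])/d[:,2])[:,None]
def warp(n,p,c,z,half=70,s=4):
    "rectified patch of plane z round c; image right = -y, image up = +x"
    g=np.arange(-half,half,1/s); Y,X=np.meshgrid(-g,-g)
    uv=proj(n,np.c_[(c[0]+X).ravel(),(c[1]+Y).ravel(),np.full(X.size,z)]).astype(np.float32).reshape(*X.shape,2)
    return cv2.remap(p,uv[...,0],uv[...,1],cv2.INTER_CUBIC)
E
python3 - <<'E'
from h import *
t=np.load('pics/top0.npz')['p'];s=np.load('pics/side0.npz')['p']
print(onz("top",[[235,203],[222,166]],[166+30]),onz("top",[[222,166]],209))
a=cv2.resize(t[160:240,195:275],None,fx=5,fy=5,interpolation=cv2.INTER_CUBIC)
b=cv2.resize(s[145:225,205:285],None,fx=5,fy=5,interpolation=cv2.INTER_CUBIC)
cv2.imwrite('pics/crop0.png',np.hstack([a,b])[:,:,::-1])
E
```

```text
[[508.90098562 -36.43518834 196.        ]
 [614.88249672   2.5119627  196.        ]] [[611.99241252   1.86864187 209.        ]]
```

View pics/crop0.png

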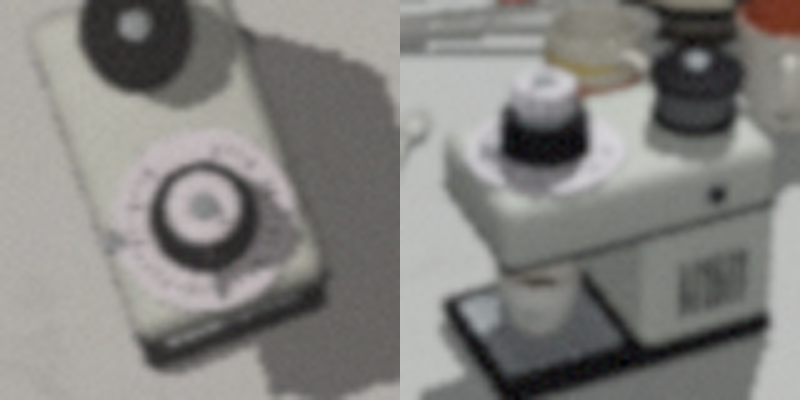

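The tab looks to be on the left of the rim, at crop (115,242). The pointer is at the bottom, near crop (220,285). Next I'll average several frames and rectify the patch.

```bash
cat >> h.py <<'E'
def avg(n,k=8): return np.mean([manip.camera(n)[0].astype(np.float32) for _ in range(k)],0)
E
python3 - <<'E'
from h import *
t=avg("top",12);s=avg("side",12);np.savez('pics/a0.npz',t=t,s=s)
# plate mask in top image via warp
c=np.array([505,-37])
w=warp("top",t,c,166); 
sat=w[...,0]-w[...,1]  # lilac: r>g
m=(cv2.GaussianBlur(w[...,2]-w[...,1],(0,0),4)>3).astype(np.uint8)
cs=max(cv2.findContours(m,0,1)[0],key=cv2.contourArea);h=cv2.convexHull(cs)
e=cv2.fitEllipse(h);print(e, c[0]-(e[0][1]/4-70), c[1]-(e[0][0]/4-70))
ys=warp("side",s,c,171)
w2=warp("top",t,c,171)
o=np.hstack([w2,ys])[80:,:,:]; o=cv2.resize(o,(800,None) if 0 else (800,int(o.shape[0]*800/o.shape[1])))
M=cv2.cvtColor(m*255,cv2.COLOR_GRAY2RGB)
cv2.imwrite('pics/w0.png',np.clip(np.hstack([cv2.resize(w2,(400,400)),cv2.resize(ys,(400,400))])*1.1,0,255)[:,:,::-1])
E
```

```text
Traceback (most recent call last):
ValueError: max() iterable argument is empty
```

Run:
```python
from h import *
f=np.load('pics/a0.npz');t,s=f['t'],f['s']
c=np.array([505,-37]);res={}
for n,im in(("top",t),("side",s)):
    w=warp(n,im,c,166)
    q=cv2.GaussianBlur((w[...,0]+w[...,2])/2-w[...,1],(0,0),3)
    print(np.percentile(q,[2,25,50,75,98]).round(1))
    m=(q>(np.percentile(q,10)+np.percentile(q,98))/2).astype(np.uint8)
    cs=max(cv2.findContours(m,0,1)[0],key=cv2.contourArea)
    e=cv2.fitEllipse(cv2.convexHull(cs));print(n,np.round(e[1],0)/4,c[0]-(e[0][1]/4-70), c[1]-(e[0][0]/4-70))
    res[n]=(warp(n,im,c,171),m*255)
o=np.hstack([cv2.resize(res[n][0],(400,400)) for n in res]); o=np.clip((o-90)*1.7,0,255)
mm=np.hstack([cv2.resize(res[n][1],(200,200)) for n in res]); 
o=np.vstack([o,np.zeros((200,800,3))]);o[400:,:400]=mm[...,None]
cv2.imwrite('pics/w0.png',o[:,:,::-1])
```

```text
[-4.8 -1.3  0.   3.4  5.2]
top [106.75 108.  ] 511.5853805541992 -37.75672149658203
[-5.5 -3.4 -0.2  1.9  3.1]
side [109.  144.5] 514.8543281555176 -25.95966339111328[ WARN:0@1.861] global loadsave.cpp:1063 imwrite_ Unsupported depth image for selected encoder is fallbacked to CV_8U.
```

View pics/w0.png

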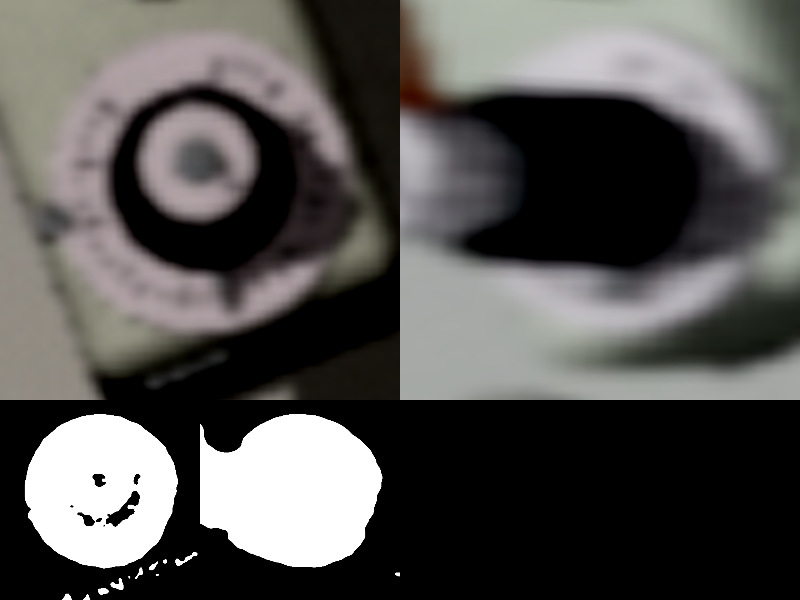

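From the rectified top view at z = 171:
- The plate centre fits at (511.6, -37.8), with a diameter of 107 as it should be.
- The tab is at patch (52,222).
- The pointer is at patch (232,285), at radius 38.

I'll refine these and measure the ring height.

```bash
cat >> h.py <<'E'
from scipy.spatial.transform import Rotation as Ro
def delta(P,yaw=None,p0=None,e0=None):
    s=manip.read_state(); p=s['eef_pos']; R=Ro.from_euler('xyz',s['eef_rot'])
    d=R.inv().apply(np.array(P)-p); Y=s['eef_rot'][2] if yaw is None else yaw
    rv=(R.inv()*Ro.from_euler('xyz',[np.pi,0,Y])).as_rotvec()
    print('pos',p.round(1),'rot',s['eef_rot'].round(3),'j',s['joints'].round(2),'clk',round(s['clock'],2)); print('delta',d.round(1),rv.round(3))
def polar(t,c,r0,r1,z=171,n="top"):
    a=np.arange(-np.pi,np.pi,.01); r=np.arange(r0,r1,.5); A,Rr=np.meshgrid(a,r)
    uv=proj(n,np.c_[(c[0]+Rr*np.cos(A)).ravel(),(c[1]+Rr*np.sin(A)).ravel(),np.full(A.size,z)]).astype(np.float32).reshape(*A.shape,2)
    return a,cv2.remap(t.mean(2),uv[...,0],uv[...,1],cv2.INTER_CUBIC).mean(0)
def dip(a,v,g,w=.3):
    d=np.abs((a-g+np.pi)%(2*np.pi)-np.pi)<w; x=(a[d]-g+np.pi)%(2*np.pi)-np.pi; y=v[d]
    b=np.median(np.sort(y)[-len(y)//2:]); k=np.clip(b-y-.4*(b-y.min()),0,None); return g+(k*x).sum()/k.sum(), b-y.min()
E
python3 - <<'E'
from h import *
t=np.load('pics/a0.npz')['t']
for c in([511.6,-37.8],[511.6,-39],[512.5,-37.8]):
    a,v=polar(t,c,36,43); b,u=polar(t,c,48,56)
    print(c,'ptr',dip(a,v,-2.86,.25),'tab',dip(b,u,1.836,.35))
d=np.load('pics/top0.npz')['d']
K,D,r,tv=cam("top");R=cv2.Rodrigues(r)[0]
for z in(163,216):
  uv=proj("top",[511.6,-37.8,z])[0]
  print(z,uv)
u0,v0=235,202
for v in range(v0-5,v0+6):
  row=[]
  for u in range(u0-6,u0+7):
    q=cv2.undistortPoints(np.array([[[u,v]]],float),K,D)[0,0]; X=R.T@(np.array([q[0],q[1],1])*d[v,u]-tv); row.append(int(X[2]))
  print(row)
delta([511.6,-37.8,260],1.497+.8)
E
```

```text
[511.6, -37.8] ptr (np.float64(-2.8723255152978107), np.float32(27.245377)) tab (np.float64(1.835843133783387), np.float32(44.747284))
[511.6, -39] ptr (np.float64(-2.9043691442941344), np.float32(30.596054)) tab (np.float64(1.8331931931285004), np.float32(44.35788))
[512.5, -37.8] ptr (np.float64(-2.8708347899309725), np.float32(24.905281)) tab (np.float64(1.8523782487824703), np.float32(45.098267))
163 [235.6718365  203.64388365]
216 [235.39444654 201.0555738 ]
[217, 212, 221, 215, 214, 217, 213, 215, 215, 217, 216, 219, 195]
[218, 218, 213, 215, 212, 210, 213, 220, 215, 217, 215, 221, 215]
[214, 214, 217, 216, 220, 224, 216, 217, 216, 213, 212, 216, 216]
[215, 217, 217, 213, 221, 217, 219, 220, 213, 216, 215, 212, 212]
[216, 218, 217, 215, 222, 218, 221, 217, 217, 218, 216, 218, 214]
[217, 215, 218, 214, 217, 215, 217, 219, 216, 217, 220, 219, 215]
[215, 214, 213, 214, 217, 223, 219, 219, 216, 216, 216, 214, 215]
[216, 216, 214, 215, 216, 218, 215, 212, 213, 212, 216, 213, 211]
[213, 214, 217, 218, 219, 220, 218, 213, 214, 212, 218, 212, 208]
[214, 211, 219, 217, 212, 216, 214, 215, 214, 215, 211, 210, 194]
[191, 216, 212, 219, 217, 218, 218, 213, 215, 1450, 208, 191, 187]
pos [149.3 529.4 170.2] rot [3.142 0.    2.867] j [ 1.23  0.3   1.52 -0.    1.32 -0.07] clk 1.3
delta [-502.7 -447.6  -89.8] [0.   0.   0.57]
```

```bash
echo '[[-22, -18, -32, 0, 0, 0.05], [-45, -38, -62, 0, 0, 0.1], [-75, -66, -90, 0, 0, 0.15], [-110, -98, -90, 0, 0, 0.2], [-145, -130, -90, 0, 0, 0.25]]' > path.dat && python3 nudge.py path.dat 94
python3 -c "
from h import *
delta([511.6,-37.8,260],2.297)"
```

```text
clock: 1.8
eef_pos: [254.1, 363.6, 260.9]
eef_rot: [3.14, 0.0, 2.615]
wrist_force: [1.5, 0.3, 0.3]
finger_gap: 94.2
finger_force: 0.0
pos [254.1 363.6 260.9] rot [3.14  0.    2.615] j [ 0.88 -0.    1.66 -0.    1.48 -0.17] clk 1.8
delta [-424.2 -217.8    0.7] [0.002 0.    0.318]
```

```bash
echo '[[-42, -22, 0, 0, 0, 0.05], [-85, -44, 0, 0, 0, 0.1], [-127, -65, 0, 0, 0, 0.15], [-170, -87, 0, 0, 0, 0.2], [-212, -109, 0, 0, 0, 0.25]]' > path.dat && python3 nudge.py path.dat
echo '[[-36, -29, 0, 0, 0, 0.02], [-72, -58, 0, 0, 0, 0.04], [-108, -86, 0, 0, 0, 0.07], [-144, -115, 0, 0, 0, 0.07], [-144, -115, 0, 0, 0, 0.07]]' > path.dat && python3 nudge.py path.dat
python3 -c "
from h import *
delta([511.6,-37.8,215],2.297)"
```

```text
clock: 2.3
eef_pos: [383.0, 162.5, 260.4]
eef_rot: [3.141, 0.0, 2.365]
wrist_force: [-0.8, 0.4, -0.7]
finger_gap: 94.1
finger_force: 0.0
clock: 2.8
eef_pos: [404.9, -22.8, 260.1]
eef_rot: [-3.141, 0.001, 2.291]
wrist_force: [0.6, 0.3, 1.4]
finger_gap: 94.1
finger_force: 0.0
pos [404.9 -22.8 260.1] rot [-3.141e+00  1.000e-03  2.291e+00] j [-0.15 -0.09  1.74 -0.    1.49 -0.87] clk 2.8
delta [-81.6  70.3  45.1] [-0.     0.001 -0.006]
```

```bash
echo '[[-33, 28, 0, 0, 0, 0], [-65, 56, 0, 0, 0, -0.006], [-81.6, 70.3, 5, 0, 0, -0.006], [-81.6, 70.3, 25, 0, 0, -0.006], [-81.6, 70.3, 25, 0, 0, -0.006]]' > path.dat && python3 nudge.py path.dat
python3 - <<'E'
from h import *
delta([511.6,-37.8,177],2.297)
t=manip.camera("top")[0];s=manip.camera("side")[0]
a=cv2.resize(t[150:250,185:285],None,fx=4,fy=4);b=cv2.resize(s[120:220,185:285],None,fx=4,fy=4)
cv2.imwrite('pics/g1.png',np.hstack([a,b])[:,:,::-1])
E
```

```text
clock: 3.3
eef_pos: [510.9, -32.3, 232.7]
eef_rot: [-3.139, -0.003, 2.303]
wrist_force: [-0.1, 0.2, 0.6]
finger_gap: 93.9
finger_force: 0.0
pos [510.9 -32.3 232.7] rot [-3.139e+00 -3.000e-03  2.303e+00] j [-0.13  0.18  1.53  0.    1.44 -0.87] clk 3.3
delta [-4.8 -3.  55.7] [-0.003 -0.003  0.006]
```

View pics/g1.png

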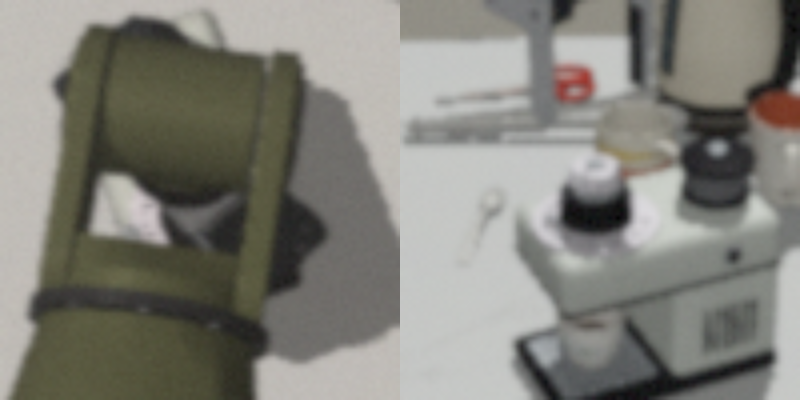

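The side view shows the open fingers above and around the ring's position, with tips near crop (545,120) and (640,85). The top view is blocked by the wrist. I'll check the projection of the TCP.

Run:
```python
from h import *
s=manip.read_state();p=s['eef_pos'];R=Ro.from_euler('xyz',s['eef_rot']).as_matrix()
for y in(-59,-47,0,47,59): print(y,(proj("side",p+R[:,1]*y)[0]-[185,120])*4+[400,0])
print((proj("side",[511.6,-37.8,220])[0]-[185,120])*4+[400,0])
```

```text
-59 [537.63181388 168.53651355]
-47 [548.86713604 163.03023321]
0 [591.61694443 142.0867642 ]
47 [632.46094713 122.08825488]
59 [642.5981314  117.12647874]
[592.51120565 162.13832895]
```

Run:
```python
from h import *
p,d=manip.camera("side")
K,D,r,tv=cam("side");R=cv2.Rodrigues(r)[0]
def X(u,v):
    q=cv2.undistortPoints(np.array([[[u,v]]],float),K,D)[0,0]; return R.T@(np.array([q[0],q[1],1])*d[v,u]-tv)
for v in range(136,166,2): print(v,[X(u,v).round(0).astype(int).tolist() for u in(219,221,244,246)])
cv2.imwrite('pics/g2.png',cv2.resize(p[110:185,190:290],None,fx=8,fy=8,interpolation=cv2.INTER_CUBIC)[:,:,::-1])
delta([511.6,-37.8,177],2.297)
```

```text
136 [[470, -69, 325], [476, -74, 328], [549, -5, 291], [556, -1, 289]]
138 [[469, -70, 319], [475, -76, 322], [549, 0, 281], [555, -7, 285]]
140 [[469, -66, 310], [475, -81, 318], [550, 3, 272], [556, -4, 276]]
142 [[469, -69, 305], [475, -75, 308], [577, 442, 37], [586, 442, 36]]
144 [[469, -70, 299], [475, -76, 302], [577, 451, 21], [586, 450, 22]]
146 [[468, -69, 291], [474, -73, 293], [568, 308, 88], [577, 308, 87]]
148 [[468, -65, 282], [474, -76, 288], [569, 314, 75], [577, 310, 77]]
150 [[462, 399, 22], [471, 403, 20], [569, 312, 66], [577, 312, 66]]
152 [[462, 415, 4], [471, 415, 3], [569, 313, 56], [577, 310, 58]]
154 [[462, 396, 4], [471, 395, 4], [564, 243, 86], [572, 241, 86]]
156 [[461, 386, -1], [470, 377, 4], [564, 242, 77], [572, 235, 81]]
158 [[461, 355, 7], [470, 363, 2], [564, 240, 69], [572, 240, 69]]
160 [[461, 343, 4], [470, 341, 4], [564, 241, 59], [572, 236, 61]]
162 [[461, 328, 2], [470, 323, 5], [563, 232, 55], [480, -1127, 853]]
164 [[461, 311, 3], [469, 315, 0], [551, 28, 166], [558, 27, 167]]
pos [511.6 -32.6 236.2] rot [3.141e+00 1.000e-03 2.303e+00] j [-0.14  0.17  1.53  0.    1.44 -0.87] clk 3.45
delta [-3.9 -3.5 59.2] [0.001 0.001 0.006]
```

View pics/g2.png

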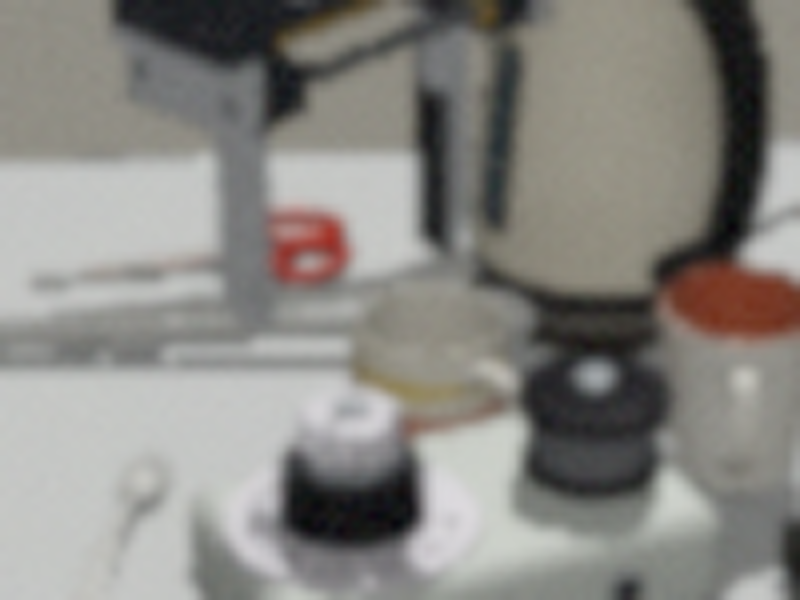

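The side depth puts the open fingertips about 40 mm above the nominal TCP, so the tips may retract as the gripper opens. I'll set the opening to 64 mm here and measure again.

```bash
cat >> h.py <<'E'
def tips(k=4):
    s=manip.read_state();p0=s['eef_pos'];Rt=Ro.from_euler('xyz',s['eef_rot']).as_matrix()
    K,D,r,tv=cam("side");R=cv2.Rodrigues(r)[0]
    ds=np.stack([manip.camera("side")[1] for _ in range(k)]); d=np.median(ds,0)
    v,u=np.mgrid[60:230,180:300]; q=cv2.undistortPoints(np.c_[u.ravel(),v.ravel()].astype(float).reshape(-1,1,2),K,D)[:,0]
    X=(np.c_[q,np.ones(len(q))]*d[v,u].ravel()[:,None]-tv)@R
    L=(X-p0)@Rt  # tool frame
    for sg in(-1,1):
        m=(np.abs(L[:,0])<14)&(L[:,1]*sg>15)&(L[:,1]*sg<75)&(X[:,2]>p0[2]-15)&(X[:,2]>222)&(L[:,2]>-110); l=L[m]
        if len(l): print(sg,m.sum(),'tool z max',np.sort(l[:,2])[-4:].round(1),'y',np.percentile(l[l[:,2]>l[:,2].max()-15][:,1],[5,50,95]).round(1))
    print('gap',s['finger_gap'])
E
python3 -c "
from h import *
tips()"
echo '[[0, 0, 0, 0, 0, 0], [0, 0, 0, 0, 0, 0], [0, 0, 0, 0, 0, 0], [0, 0, 0, 0, 0, 0]]' > path.dat && python3 nudge.py path.dat 64 20
python3 -c "
from h import *
tips()"
```

```text
-1 133 tool z max [-43.1 -42.4 -42.2 -39. ] y [-57.3 -52.8 -47.8]
1 126 tool z max [-41.8 -41.2 -41.  -39. ] y [47.9 50.2 58.6]
gap 93.80827899916076
clock: 4.05
eef_pos: [511.6, -33.0, 235.2]
eef_rot: [3.142, 0.0, 2.303]
wrist_force: [0.6, -0.0, 0.4]
finger_gap: 66.4
finger_force: 0.0
-1 129 tool z max [-45.7 -43.1 -42.6 -42.1] y [-42.7 -40.4 -34.3]
1 141 tool z max [-41.8 -39.2 -38.7 -38.1] y [33.7 35.9 43.3]
gap 66.4087829827538
```

The tips sit at about tool z = -40 at both openings, so it isn't a linkage effect. I'll centre over the dial, go down part-way, and look again.

```bash
python3 -c "
from h import *
delta([511.6,-37.8,202],2.297)"; echo '[[-3, -3.5, 12, 0, 0, 0.006], [-3.7, -3.2, 24, 0, 0, 0.006], [-3.7, -3.2, 34, 0, 0, 0.006], [-3.7, -3.2, 34, 0, 0, 0.006], [-3.7, -3.2, 34, 0, 0, 0.006]]' > path.dat && python3 nudge.py path.dat 86
python3 - <<'E'
from h import *
delta([511.6,-37.8,177],2.297)
tips()
p,d=manip.camera("side")
cv2.imwrite('pics/g3.png',cv2.resize(p[110:185,190:290],None,fx=8,fy=8,interpolation=cv2.INTER_CUBIC)[:,:,::-1])
E
```

```text
pos [511.6 -32.9 235.1] rot [-3.142 -0.     2.303] j [-0.14  0.17  1.53 -0.    1.44 -0.87] clk 4.25
delta [-3.7 -3.2 33.1] [-0.    -0.     0.006]
clock: 4.75
eef_pos: [511.6, -37.8, 201.0]
eef_rot: [-3.141, -0.0, 2.297]
wrist_force: [0.1, -0.3, 0.5]
finger_gap: 86.0
finger_force: 0.0
pos [511.6 -37.8 201. ] rot [-3.141 -0.     2.297] j [-0.15  0.19  1.58 -0.    1.37 -0.87] clk 4.75
delta [ 0.  0. 24.] [-0. -0. -0.]
-1 129 tool z max [-45.2 -43.4 -42.8 -38.9] y [-53.  -49.9 -44.1]
1 118 tool z max [-41.7 -40.7 -39.7 -37.6] y [44.6 46.1 53.9]
gap 86.00492461853351
```

View pics/g3.png

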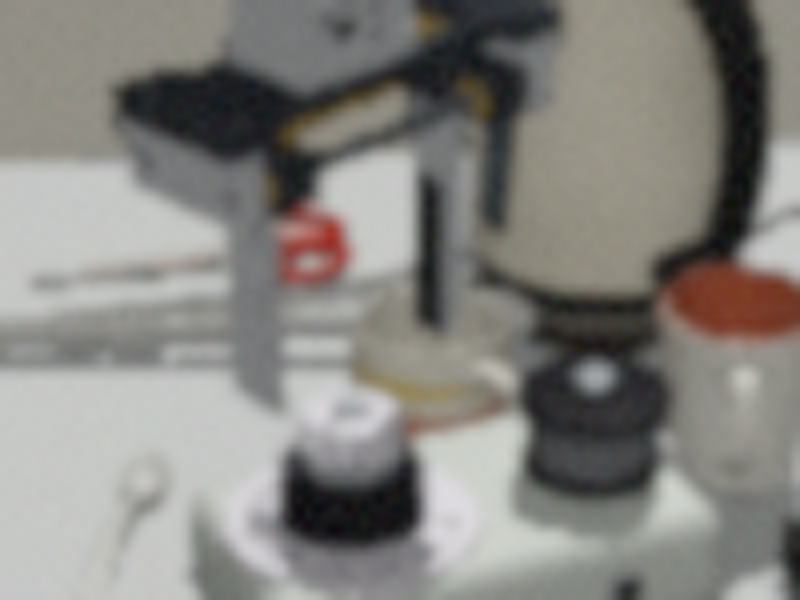

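```bash
echo '[[0, 0, 12, 0, 0, 0], [0, 0, 23, 0, 0, 0], [0, 0, 23, 0, 0, 0], [0, 0, 23, 0, 0, 0]]' > path.dat && python3 nudge.py path.dat
python3 - <<'E'
from h import *
s=manip.read_state();p0=s['eef_pos'];R=Ro.from_euler('xyz',s['eef_rot']).as_matrix()
p=avg("side",4)
for k in(-44,-40,-36):
  for y in(-43,-54,43,54):
    print(k,y,[((proj("side",p0+R@np.array([x,y,k]))[0]-[190,110])*8).round(0).tolist() for x in(-8,8)])
cv2.imwrite('pics/g4.png',np.clip(cv2.resize(p[110:185,190:290],None,fx=8,fy=8,interpolation=cv2.INTER_CUBIC),0,255)[:,:,::-1])
E
```

```text
clock: 5.4
eef_pos: [511.5, -37.8, 177.8]
eef_rot: [-3.141, -0.001, 2.297]
wrist_force: [0.3, -0.3, 1.3]
finger_gap: 86.0
finger_force: 0.0
-44 -43 [[280.0, 446.0], [253.0, 432.0]]
-44 -54 [[260.0, 457.0], [232.0, 442.0]]
-44 43 [[434.0, 370.0], [406.0, 357.0]]
-44 54 [[452.0, 361.0], [425.0, 348.0]]
-40 -43 [[281.0, 455.0], [253.0, 441.0]]
-40 -54 [[260.0, 465.0], [233.0, 451.0]]
-40 43 [[434.0, 379.0], [406.0, 365.0]]
-40 54 [[452.0, 369.0], [425.0, 356.0]]
-36 -43 [[281.0, 464.0], [254.0, 449.0]]
-36 -54 [[260.0, 474.0], [233.0, 459.0]]
-36 43 [[434.0, 387.0], [406.0, 374.0]]
-36 54 [[452.0, 378.0], [425.0, 364.0]][ WARN:0@5.468] global loadsave.cpp:1063 imwrite_ Unsupported depth image for selected encoder is fallbacked to CV_8U.
```

View pics/g4.png

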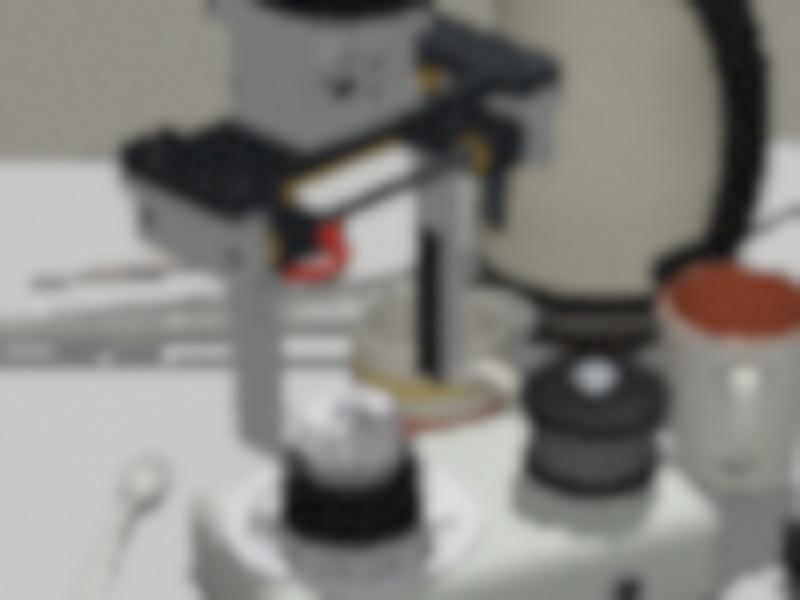

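The visible tips are at (270,455) and (438,378), which fits tool z = -40. So the real tips are 40 mm above the reported TCP. I'll go down to a reading of about 139, which puts the tips about 12 mm above the scale plate, and watch the force.

```bash
echo '[[0, 0, 8, 0, 0, 0], [0, 0, 16, 0, 0, 0], [0, 0, 24, 0, 0, 0], [0, 0, 24, 0, 0, 0]]' > path.dat && python3 nudge.py path.dat
echo '[[0, 0, 5, 0, 0, 0], [0, 0, 10, 0, 0, 0], [0, 0, 14.5, 0, 0, 0], [0, 0, 14.5, 0, 0, 0]]' > path.dat && python3 nudge.py path.dat
python3 - <<'E'
from h import *
delta([511.6,-37.8,139],2.297)
p=avg("side",4)
cv2.imwrite('pics/g5.png',np.clip(cv2.resize(p[110:185,190:290],None,fx=8,fy=8,interpolation=cv2.INTER_CUBIC),0,255).astype(np.uint8)[:,:,::-1])
E
```

```text
clock: 6.0
eef_pos: [511.0, -37.7, 152.6]
eef_rot: [-3.14, -0.002, 2.297]
wrist_force: [-1.2, -0.3, 0.2]
finger_gap: 86.0
finger_force: 0.0
clock: 6.4
eef_pos: [511.4, -37.8, 139.0]
eef_rot: [-3.141, -0.001, 2.297]
wrist_force: [0.2, -0.9, -0.6]
finger_gap: 86.1
finger_force: 0.0
pos [511.4 -37.8 139. ] rot [-3.141e+00 -1.000e-03  2.297e+00] j [-0.15  0.25  1.66  0.    1.23 -0.87] clk 6.4
delta [-0.2  0.1 -0. ] [-0.001 -0.001 -0.   ]
```

View pics/g5.png

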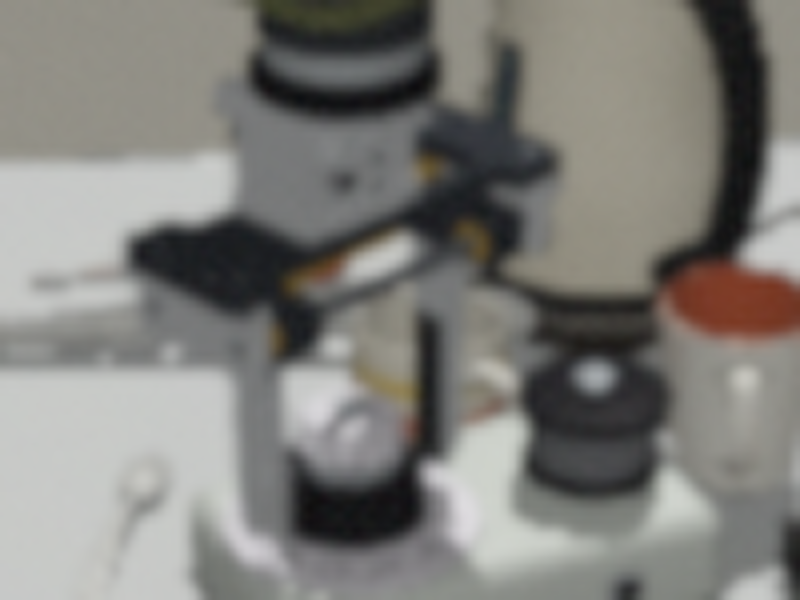

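The fingers straddle the dial with no contact force, which confirms the 40 mm offset. Next I close on the dial.

```bash
echo '[[0, 0, 0, 0, 0, 0], [0, 0, 0, 0, 0, 0], [0, 0, 0, 0, 0, 0], [0, 0, 0, 0, 0, 0], [0, 0, 0, 0, 0, 0]]' > path.dat && python3 nudge.py path.dat 50 15
echo '[[0, 0, 0, 0, 0, 0], [0, 0, 0, 0, 0, 0], [0, 0, 0, 0, 0, 0]]' > path.dat && python3 nudge.py path.dat
python3 -c "
from h import *
print({k:v for k,v in manip.read_state().items() if k in('moment','wrist_force','eef_rot')})"
```

```text
clock: 7.1
eef_pos: [511.6, -37.9, 139.7]
eef_rot: [-3.142, 0.0, 2.297]
wrist_force: [-0.6, -0.1, 1.4]
finger_gap: 58.3
finger_force: 15.0
clock: 7.4
eef_pos: [511.6, -37.9, 139.7]
eef_rot: [-3.141, 0.0, 2.297]
wrist_force: [-0.7, -0.7, 1.2]
finger_gap: 58.4
finger_force: 15.0
{'eef_rot': array([-3.14147413e+00,  2.29992446e-05,  2.29683085e+00]), 'wrist_force': array([-0.74526577, -0.65692291,  1.23255249]), 'moment': array([-0.16048176,  0.25759227,  0.03638473])}
```

```bash
echo '[[0, 0, 0.05, 0, 0, 0.1], [0, 0, 0.1, 0, 0, 0.24], [0, 0, 0.2, 0, 0, 0.38], [0, 0, 0.3, 0, 0, 0.52], [0, 0, 0.4, 0, 0, 0.65]]' > path.dat && python3 nudge.py path.dat
echo '[[0, 0, 0.05, 0, 0, 0.13], [0, 0, 0.1, 0, 0, 0.27], [0, 0, 0.2, 0, 0, 0.41], [0, 0, 0.3, 0, 0, 0.54], [0, 0, 0.4, 0, 0, 0.65]]' > path.dat && python3 nudge.py path.dat
echo '[[0, 0, 0.05, 0, 0, 0.12], [0, 0, 0.1, 0, 0, 0.21], [0, 0, 0.1, 0, 0, 0.27], [0, 0, 0.1, 0, 0, 0.27], [0, 0, 0.1, 0, 0, 0.27]]' > path.dat && python3 nudge.py path.dat
python3 -c "
from h import *
s=manip.read_state();print(s['eef_rot'],s['moment'],s['joints'])"
```

```text
clock: 7.9
eef_pos: [511.1, -38.1, 139.2]
eef_rot: [-3.14, 0.0, 1.641]
wrist_force: [-5.9, -1.8, 3.9]
finger_gap: 58.3
finger_force: 15.0
clock: 8.4
eef_pos: [510.6, -37.9, 138.8]
eef_rot: [-3.139, 0.001, 0.992]
wrist_force: [-9.5, -0.6, 6.8]
finger_gap: 58.2
finger_force: 15.0
clock: 8.9
eef_pos: [510.4, -37.8, 138.7]
eef_rot: [-3.139, 0.002, 0.727]
wrist_force: [-10.1, -1.0, 5.7]
finger_gap: 58.3
finger_force: 15.0
[-3.13946545e+00  2.15177562e-03  7.26578202e-01] [-0.02759826  2.17639171 -0.04490292] [-1.45267304e-01  2.46015938e-01  1.66529173e+00 -2.95200343e-04
  1.23329789e+00  6.99051277e-01]
```

Turned 1.57 rad. Now open, lift clear, and swing aside to check the pointer.

```bash
echo '[[0, 0, 0, 0, 0, 0], [0, 0, 0, 0, 0, 0], [0, 0, 0, 0, 0, 0], [0, 0, -10, 0, 0, 0], [0, 0, -25, 0, 0, 0]]' > path.dat && python3 nudge.py path.dat 84
echo '[[0, 0, -40, 0, 0, 0], [0, 0, -70, 0, 0, 0], [10, -40, -75, 0, 0, -0.1], [20, -84, -75, 0, 0, -0.2], [32, -128, -75, 0, 0, -0.35]]' > path.dat && python3 nudge.py path.dat
echo '[[-5, -45, 0, 0, 0, -0.15], [-10, -90, 0, 0, 0, -0.3], [-10, -90, 0, 0, 0, -0.45], [-10, -90, 0, 0, 0, -0.6], [-10, -90, 0, 0, 0, -0.75]]' > path.dat && python3 nudge.py path.dat
python3 - <<'E'
from h import *
delta([510,-38,220])
t=avg("top",10);np.savez('pics/a1.npz',t=t)
for c in([511.6,-37.8],[511,-38.5]):
    a,v=polar(t,c,36,43); b,u=polar(t,c,48,56)
    print(c,'tab',dip(b,u,1.836,.35)); print([dip(a,v,g,.25) for g in(1.6,1.7,1.84,1.95)])
w=warp("top",t,[511.6,-37.8],171,60,5); w=np.clip((w-60)*1.5,0,255)
cv2.imwrite('pics/w1.png',w[:,:,::-1].astype(np.uint8))
E
```

```text
clock: 9.4
eef_pos: [511.4, -37.8, 164.1]
eef_rot: [-3.141, 0.001, 0.727]
wrist_force: [-0.1, -1.1, -0.1]
finger_gap: 84.1
finger_force: 0.0
clock: 9.9
eef_pos: [449.7, 80.1, 239.7]
eef_rot: [3.141, -0.001, 1.08]
wrist_force: [0.9, 0.4, -0.2]
finger_gap: 83.9
finger_force: 0.0
clock: 10.4
eef_pos: [366.5, 113.2, 239.8]
eef_rot: [3.14, 0.0, 1.834]
wrist_force: [-0.5, -0.2, -0.1]
finger_gap: 84.5
finger_force: 0.0
pos [366.5 113.2 239.8] rot [3.14  0.    1.834] j [ 0.2  -0.14  1.83  0.    1.45 -0.06] clk 10.4
delta [-183.3   99.3   19.9] [0.002 0.    0.   ]
[511.6, -37.8] tab (np.float64(1.8354122067963303), np.float32(48.700333))
[(np.float64(1.7618877548056364), np.float32(42.87018)), (np.float64(1.7622662720579862), np.float32(42.87018)), (np.float64(1.7619824350754176), np.float32(40.999542)), (np.float64(1.7772722060266226), np.float32(48.05986))]
[511, -38.5] tab (np.float64(1.8222618133685478), np.float32(48.399734))
[(np.float64(1.744137302720713), np.float32(42.75476)), (np.float64(1.7441373067376822), np.float32(42.75476)), (np.float64(1.7441520204486627), np.float32(42.233704)), (np.float64(1.7638408230812133), np.float32(50.780365))]
```

View pics/w1.png

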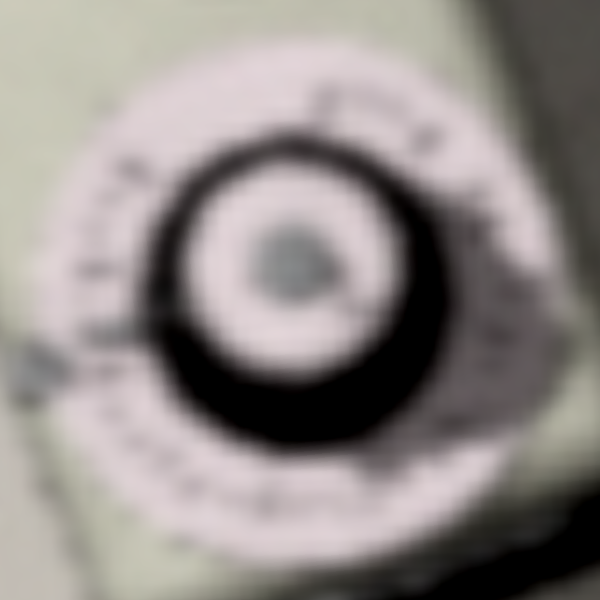

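The pointer tip is at (88,335) and the tab blob at (35,370), so the pointer has overshot slightly clockwise. Next I get per-radius angles for precision.

Run:
```python
from h import *
t=np.load('pics/a1.npz')['t'];t0=np.load('pics/a0.npz')['t']
c=[511.6,-37.8]
for z in(171,):
  for r in range(32,60,2):
    a,v=polar(t,c,r,r+2,z); b,u=polar(t0,c,r,r+2,z)
    x=a[(a>1.55)&(a<2.1)][::5]; y=v[(a>1.55)&(a<2.1)][::5]; y0=u[(a>1.55)&(a<2.1)][::5]
    dd=y0-y; k=np.clip(dd,0,None)*(np.abs(x-1.77)<.2)
    print(r,'diff',dd.round(0).astype(int).tolist(),round((k*x).sum()/k.sum(),3),'| now',y.round(0).astype(int).tolist())
print(x.round(2).tolist())
for n,tt in(('0',t0),('1',t)):
    w=warp("top",tt,c,166); q=cv2.GaussianBlur((w[...,0]+w[...,2])/2-w[...,1],(0,0),3)
    m=(q>(np.percentile(q,10)+np.percentile(q,98))/2).astype(np.uint8)
    e=cv2.fitEllipse(cv2.convexHull(max(cv2.findContours(m,0,1)[0],key=cv2.contourArea)));print(np.array(e[1])/4,c[0]-(e[0][1]/4-70),c[1]-(e[0][0]/4-70))
```

```text
32 diff [-9, -6, 2, 13, 21, 20, 8, -5, -12, -13, -13] 1.773 | now [141, 138, 130, 119, 113, 114, 131, 148, 157, 157, 161]
34 diff [-11, -5, 7, 22, 32, 29, 10, -8, -13, -15, -15] 1.765 | now [175, 169, 156, 141, 132, 135, 155, 175, 178, 184, 186]
36 diff [-13, -8, 7, 25, 36, 30, 8, -10, -13, -15, -15] 1.762 | now [193, 188, 173, 154, 142, 147, 168, 182, 182, 190, 196]
38 diff [-14, -10, 4, 22, 33, 24, 1, -11, -14, -15, -15] 1.756 | now [197, 195, 179, 159, 147, 154, 174, 175, 177, 189, 197]
40 diff [-15, -11, 2, 18, 23, 12, -7, -11, -14, -15, -15] 1.748 | now [196, 195, 180, 161, 151, 161, 177, 168, 173, 188, 193]
42 diff [-16, -12, 0, 12, 10, 0, -11, -12, -14, -15, -15] 1.73 | now [193, 193, 182, 165, 160, 170, 179, 170, 176, 188, 191]
44 diff [-15, -13, -4, 3, -2, -9, -13, -13, -14, -15, -15] 1.708 | now [194, 195, 188, 175, 172, 176, 177, 173, 181, 191, 193]
46 diff [-15, -13, -10, -8, -10, -12, -14, -13, -14, -15, -15] nan | now [198, 198, 194, 186, 179, 172, 166, 170, 183, 196, 197]
48 diff [-16, -15, -14, -14, -13, -12, -13, -13, -14, -16, -16] nan | now [200, 200, 198, 189, 175
[... 246 characters left out ...]
 188, 172, 150, 141, 147, 159, 177, 192, 197]
54 diff [-15, -14, -14, -13, -12, -11, -11, -12, -13, -14, -15] nan | now [189, 186, 181, 164, 147, 144, 149, 152, 165, 184, 187]
56 diff [-15, -13, -14, -13, -13, -12, -12, -12, -13, -13, -15] nan | now [185, 181, 175, 161, 153, 152, 151, 143, 154, 173, 176]
58 diff [-14, -14, -14, -13, -13, -13, -12, -11, -13, -13, -13] nan | now [181, 177, 168, 159, 157, 158, 153, 142, 154, 167, 167]
[1.56, 1.61, 1.66, 1.71, 1.76, 1.81, 1.86, 1.91, 1.96, 2.01, 2.06]
[107.14385986 108.01262665] 511.5853744506836 -37.79782562255859
[107.3813324  107.77801514] 511.6632553100586 -37.6509521484375<stdin>:9: RuntimeWarning: invalid value encountered in scalar divide
```

The pointer tip is at about 1.75 rad and the tab at 1.837 rad, so the dial is about 0.085 rad past. I'll regrip and turn it back.

```bash
echo '[[-40, 20, 0, 0, 0, 0.15], [-80, 42, 0, 0, 0, 0.3], [-120, 64, 0, 0, 0, 0.45], [-160, 86, 0, 0, 0, 0.6], [-181, 99, 0, 0, 0, 0.74]]' > path.dat && python3 nudge.py path.dat
echo '[[0, 0, 0, 0, 0, 0.12], [0, 0, 0, 0, 0, 0.24], [0, 0, 0, 0, 0, 0.345], [0, 0, 0, 0, 0, 0.345], [0, 0, 0, 0, 0, 0.345]]' > path.dat && python3 nudge.py path.dat
python3 -c "
from h import *
delta([510.5,-37.6,138.7],0.75)"
```

```text
clock: 11.4
eef_pos: [509.5, -39.6, 238.1]
eef_rot: [-3.141, 0.0, 1.078]
wrist_force: [0.2, -0.5, 0.0]
finger_gap: 83.9
finger_force: 0.0
clock: 11.9
eef_pos: [508.2, -37.1, 238.7]
eef_rot: [-3.142, 0.0, 0.745]
wrist_force: [-0.3, 0.6, -0.0]
finger_gap: 83.8
finger_force: 0.0
pos [508.2 -37.1 238.7] rot [-3.142  0.     0.745] j [-0.14  0.16  1.53 -0.    1.45  0.68] clk 11.9
delta [  1.4   2.  100. ] [-0.     0.    -0.005]
```

```bash
echo '[[1.4, 2, 30, 0, 0, 0], [1.4, 2, 60, 0, 0, 0], [1.4, 2, 85, 0, 0, 0], [1.4, 2, 100, 0, 0, 0], [1.4, 2, 100, 0, 0, 0]]' > path.dat && python3 nudge.py path.dat
echo '[[0, 0, 0, 0, 0, 0], [0, 0, 0, 0, 0, 0], [0, 0, 0, 0, 0, 0], [0, 0, 0, 0, 0, 0], [0, 0, 0, 0, 0, 0]]' > path.dat && python3 nudge.py path.dat 50 15
python3 -c "
from h import *
s=manip.read_state();print(s['eef_rot'],s['moment'])"
```

```text
clock: 12.4
eef_pos: [509.5, -37.4, 136.9]
eef_rot: [-3.139, 0.002, 0.744]
wrist_force: [0.4, -0.5, 0.1]
finger_gap: 83.8
finger_force: 0.0
clock: 12.9
eef_pos: [510.7, -37.5, 139.4]
eef_rot: [3.141, -0.001, 0.742]
wrist_force: [-2.1, 1.0, 6.5]
finger_gap: 58.0
finger_force: 15.0
[ 3.14097971e+00 -7.18488470e-04  7.42053370e-01] [0.1763271  0.48721735 0.08356483]
```

```bash
echo '[[0, 0, 0, 0, 0, -0.04], [0, 0, 0, 0, 0, -0.085], [0, 0, 0, 0, 0, -0.085], [0, 0, 0, 0, 0, -0.085], [0, 0, 0, 0, 0, -0.085]]' > path.dat && python3 nudge.py path.dat
echo '[[0, 0, 0, 0, 0, 0], [0, 0, 0, 0, 0, 0], [0, 0, 0, 0, 0, 0], [0, 0, -10, 0, 0, 0], [0, 0, -25, 0, 0, 0]]' > path.dat && python3 nudge.py path.dat 84
echo '[[0, 0, -40, 0, 0, 0], [0, 0, -70, 0, 0, 0], [10, -40, -75, 0, 0, -0.1], [20, -84, -75, 0, 0, -0.2], [32, -128, -75, 0, 0, -0.35]]' > path.dat && python3 nudge.py path.dat
echo '[[-5, -45, 0, 0, 0, -0.15], [-10, -90, 0, 0, 0, -0.3], [-10, -90, 0, 0, 0, -0.45], [-10, -90, 0, 0, 0, -0.6], [-10, -90, 0, 0, 0, -0.75]]' > path.dat && python3 nudge.py path.dat
python3 - <<'E'
from h import *
t=avg("top",12);np.savez('pics/a2.npz',t=t);t0=np.load('pics/a0.npz')['t']
c=[511.6,-37.8]
for r in range(32,54,2):
    a,v=polar(t,c,r,r+2); b,u=polar(t0,c,r,r+2); m=(a>1.5)&(a<2.15)
    x=a[m];dd=(u-v)[m];dd=dd-np.percentile(dd,20);k=np.clip(dd-.4*dd.max(),0,None)
    print(r,round((k*x).sum()/k.sum(),3),dd.max().round(),'now',v[m][::5].round(0).astype(int).tolist())
a,v=polar(t,c,36,43); print(dip(a,v,1.83,.25))
E
```

```text
clock: 13.4
eef_pos: [510.8, -37.6, 139.5]
eef_rot: [3.141, -0.001, 0.827]
wrist_force: [-0.7, 0.9, 6.3]
finger_gap: 57.8
finger_force: 15.0
clock: 13.9
eef_pos: [510.2, -37.6, 164.0]
eef_rot: [-3.14, 0.001, 0.827]
wrist_force: [-0.3, 0.3, -0.4]
finger_gap: 84.4
finger_force: 0.0
clock: 14.4
eef_pos: [437.0, 73.5, 239.6]
eef_rot: [3.141, -0.0, 1.18]
wrist_force: [-0.1, 1.2, 0.7]
finger_gap: 84.0
finger_force: 0.0
clock: 14.9
eef_pos: [350.9, 98.1, 239.7]
eef_rot: [3.14, 0.0, 1.933]
wrist_force: [0.2, -0.2, 0.6]
finger_gap: 84.0
finger_force: 0.0
32 1.868 49.0 now [144, 145, 146, 143, 135, 121, 108, 103, 109, 128, 145, 158, 159]
34 1.857 56.0 now [176, 178, 178, 172, 164, 147, 131, 123, 131, 152, 175, 183, 187]
36 1.848 54.0 now [191, 194, 195, 188, 179, 161, 144, 136, 143, 164, 184, 195, 198]
38 1.839 45.0 now [193, 197, 199, 194, 185, 166, 150, 145, 147, 165, 185, 197, 198]
40 1.831 33.0 now [190, 194, 198, 195, 186, 168, 156, 154, 151, 167, 186, 193, 193]
42 1.827 21.0 now [188, 192, 196, 195, 186, 171, 164, 163, 161, 173, 187, 190, 187]
44 1.826 11.0 now [191, 193, 196, 196, 190, 177, 171, 167, 169, 179, 190, 192, 187]
46 1.835 5.0 now [196, 196, 198, 199, 192, 180, 169, 161, 168, 182, 194, 196, 194]
48 1.843 4.0 now [199, 197, 199, 198, 190, 174, 158, 149, 160, 183, 197, 199, 200]
50 1.823 4.0 now [198, 195, 196, 194, 181, 161, 145, 143, 157, 182, 197, 199, 200]
52 1.799 3.0 now [195, 191, 190, 186, 170, 149, 140, 146, 158, 176, 191, 195, 195]
(np.float64(1.8596060176372509), np.float32(45.375336))
```

The pointer is now at 1.83–1.84 against the tab at 1.838, so it is aligned. Next is the ring, starting with the wrist wound back.

```bash
echo '[[0, 0, 0, 0, 0, -0.15], [0, 0, 0, 0, 0, -0.3], [0, 0, 0, 0, 0, -0.45], [0, 0, 0, 0, 0, -0.6], [0, 0, 0, 0, 0, -0.75]]' > path.dat && python3 nudge.py path.dat 70
echo '[[0, 0, 0, 0, 0, -0.15], [0, 0, 0, 0, 0, -0.3], [0, 0, 0, 0, 0, -0.45], [0, 0, 0, 0, 0, -0.6], [0, 0, 0, 0, 0, -0.75]]' > path.dat && python3 nudge.py path.dat
python3 -c "
from h import *
delta([510.5,-37.6,225],3.6)"
```

```text
clock: 16.0
eef_pos: [351.1, 97.9, 238.7]
eef_rot: [-3.142, -0.0, 2.682]
wrist_force: [0.1, 0.6, -0.1]
finger_gap: 70.0
finger_force: 0.0
clock: 16.5
eef_pos: [351.1, 97.9, 238.7]
eef_rot: [3.142, -0.0, -2.851]
wrist_force: [0.2, 0.0, -0.8]
finger_gap: 69.5
finger_force: 0.0
pos [351.1  97.9 238.7] rot [ 3.142 -0.    -2.851] j [ 0.17 -0.18  1.87  0.    1.45 -1.69] clk 16.5
delta [-113.8 -175.6   13.7] [ 0.    -0.    -0.168]
```

```bash
echo '[[-26, -40, 0, 0, 0, -0.04], [-52, -81, 0, 0, 0, -0.08], [-78, -121, 0, 0, 0, -0.12], [-104, -161, 5, 0, 0, -0.17], [-113.8, -175.6, 13.7, 0, 0, -0.17]]' > path.dat && python3 nudge.py path.dat
echo '[[0, 0, 0, 0, 0, 0], [0, 0, 0, 0, 0, 0], [0, 0, 0, 0, 0, 0]]' > path.dat && python3 nudge.py path.dat
python3 -c "
from h import *
delta([510.5,-37.6,161],3.6)"
```

```text
clock: 17.0
eef_pos: [511.7, -41.2, 224.3]
eef_rot: [-3.142, -0.0, -2.687]
wrist_force: [-0.2, 0.2, 0.3]
finger_gap: 69.9
finger_force: 0.0
clock: 17.3
eef_pos: [509.3, -37.8, 225.7]
eef_rot: [-3.141, 0.001, -2.686]
wrist_force: [0.4, -0.4, 1.5]
finger_gap: 69.8
finger_force: 0.0
pos [509.3 -37.8 225.7] rot [-3.141e+00  1.000e-03 -2.686e+00] j [-0.15  0.17  1.55  0.    1.42 -2.17] clk 17.3
delta [-1.1 -0.3 64.7] [-0.     0.001 -0.003]
```

```bash
echo '[[-1.1, -0.3, 20, 0, 0, 0], [-1.1, -0.3, 40, 0, 0, 0], [-1.1, -0.3, 57, 0, 0, 0], [-1.1, -0.3, 64.7, 0, 0, 0], [-1.1, -0.3, 64.7, 0, 0, 0]]' > path.dat && python3 nudge.py path.dat
echo '[[0, 0, 0, 0, 0, 0], [0, 0, 0, 0, 0, 0], [0, 0, 0, 0, 0, 0], [0, 0, 0, 0, 0, 0], [0, 0, 0, 0, 0, 0]]' > path.dat && python3 nudge.py path.dat 34 20
echo '[[0, 0, 0, 0, 0, 0], [0, 0, 0, 0, 0, 0]]' > path.dat && python3 nudge.py path.dat 34 25
python3 -c "
from h import *
s=manip.read_state();print(s['eef_rot'],s['moment'])
delta([510.5,-37.6,161],3.6)"
```

```text
clock: 17.8
eef_pos: [510.4, -37.8, 160.3]
eef_rot: [3.141, -0.0, -2.686]
wrist_force: [-0.0, 0.5, 1.0]
finger_gap: 70.1
finger_force: 0.0
clock: 18.3
eef_pos: [510.5, -37.5, 160.7]
eef_rot: [3.14, 0.0, -2.686]
wrist_force: [-3.9, 7.1, 3.5]
finger_gap: 40.3
finger_force: 20.0
clock: 18.5
eef_pos: [510.5, -37.4, 160.7]
eef_rot: [3.14, 0.0, -2.686]
wrist_force: [-3.4, 6.2, 4.5]
finger_gap: 40.1
finger_force: 25.0
[ 3.13995193e+00  1.74788596e-04 -2.68616041e+00] [1.27597667 0.75919241 0.00651921]
pos [510.5 -37.4 160.7] rot [ 3.14   0.    -2.686] j [-0.15  0.22  1.64  0.    1.28 -2.17] clk 18.5
delta [ 0.1 -0.1 -0.3] [ 0.002  0.    -0.003]
```

```bash
M='python3 -c "from h import *;s=manip.read_state();print(\"M\",s[\"moment\"].round(3),\"j6\",s[\"joints\"][5].round(3))"'
echo '[[0, 0, 0.2, 0, 0, 0.12], [0, 0, 0.5, 0, 0, 0.26], [0, 0, 0.8, 0, 0, 0.4], [0, 0, 1.1, 0, 0, 0.54], [0, 0, 1.3, 0, 0, 0.65]]' > path.dat && python3 nudge.py path.dat; eval $M
echo '[[0, 0, 0.3, 0, 0, 0.14], [0, 0, 0.6, 0, 0, 0.28], [0, 0, 0.8, 0, 0, 0.4], [0, 0, 1, 0, 0, 0.5], [0, 0, 1, 0, 0, 0.5]]' > path.dat && python3 nudge.py path.dat; eval $M
```

```text
clock: 19.0
eef_pos: [510.5, -37.1, 159.4]
eef_rot: [3.14, -0.001, 2.942]
wrist_force: [-3.7, 8.9, 4.2]
finger_gap: 40.1
finger_force: 25.0
M [1.765 0.772 0.107] j6 -1.517
clock: 19.5
eef_pos: [510.7, -36.9, 158.4]
eef_rot: [3.14, -0.002, 2.444]
wrist_force: [-2.7, 9.7, 4.0]
finger_gap: 40.1
finger_force: 25.0
M [ 1.934  0.535 -0.071] j6 -1.019
```

```bash
M='python3 -c "from h import *;s=manip.read_state();print(\"M\",s[\"moment\"].round(3),\"j6\",s[\"joints\"][5].round(3),s[\"effort\"][5].round(3))"'
echo '[[0, 0, 0.3, 0, 0, 0.12], [0, 0, 0.5, 0, 0, 0.25], [0, 0, 0.7, 0, 0, 0.35], [0, 0, 0.7, 0, 0, 0.35]]' > path.dat && python3 nudge.py path.dat; eval $M
echo '[[0, 0, 0.3, 0, 0, 0.12], [0, 0, 0.5, 0, 0, 0.25], [0, 0, 0.7, 0, 0, 0.35], [0, 0, 0.7, 0, 0, 0.35]]' > path.dat && python3 nudge.py path.dat; eval $M
echo '[[0, 0, 0.3, 0, 0, 0.12], [0, 0, 0.5, 0, 0, 0.25], [0, 0, 0.7, 0, 0, 0.35], [0, 0, 0.7, 0, 0, 0.35]]' > path.dat && python3 nudge.py path.dat; eval $M
```

```text
clock: 19.9
eef_pos: [510.8, -36.8, 157.7]
eef_rot: [3.14, -0.002, 2.094]
wrist_force: [-1.1, 11.3, 3.2]
finger_gap: 40.2
finger_force: 25.0
M [2.076 0.332 0.011] j6 -0.669 1.666
clock: 20.3
eef_pos: [511.0, -36.7, 157.0]
eef_rot: [3.141, -0.003, 1.744]
wrist_force: [-0.8, 11.1, 2.7]
finger_gap: 40.2
finger_force: 25.1
M [ 2.098  0.114 -0.081] j6 -0.319 1.659
clock: 20.7
eef_pos: [511.2, -36.7, 156.6]
eef_rot: [3.141, -0.003, 1.394]
wrist_force: [-0.2, 11.5, 5.5]
finger_gap: 39.7
finger_force: 37.5
M [ 2.103  0.116 -0.056] j6 0.031 1.618
```

```bash
M='python3 -c "from h import *;s=manip.read_state();print(\"M\",s[\"moment\"].round(3),\"j6\",s[\"joints\"][5].round(3),s[\"effort\"][5].round(3))"'
echo '[[0, 0, 0, 0, 0, 0], [0, 0, 0, 0, 0, 0]]' > path.dat && python3 nudge.py path.dat 34 40; eval $M
echo '[[0, 0, 0.2, 0, 0, 0.1], [0, 0, 0.4, 0, 0, 0.2], [0, 0, 0.4, 0, 0, 0.2]]' > path.dat && python3 nudge.py path.dat; eval $M
echo '[[0, 0, 0.2, 0, 0, 0.1], [0, 0, 0.4, 0, 0, 0.2], [0, 0, 0.4, 0, 0, 0.2]]' > path.dat && python3 nudge.py path.dat; eval $M
```

```text
clock: 20.9
eef_pos: [511.2, -36.7, 156.6]
eef_rot: [3.141, -0.003, 1.397]
wrist_force: [-0.4, 11.7, 3.8]
finger_gap: 40.0
finger_force: 45.7
M [ 2.091  0.049 -0.066] j6 0.028 -0.06
clock: 21.2
eef_pos: [511.3, -36.8, 156.3]
eef_rot: [3.141, -0.003, 1.194]
wrist_force: [0.3, 11.8, 5.5]
finger_gap: 39.7
finger_force: 53.0
M [ 2.148  0.061 -0.022] j6 0.231 1.578
clock: 21.5
eef_pos: [511.3, -36.9, 156.1]
eef_rot: [3.141, -0.003, 0.994]
wrist_force: [-0.6, 10.5, 7.0]
finger_gap: 40.0
finger_force: 57.4
M [1.912 0.104 0.035] j6 0.431 1.588
```

The torque is still about zero, but the vertical and pad forces are creeping up, so the tips may be low. I'll let go, lift out, and check the pointer, ring line and ring height numerically.

```bash
echo '[[0, 0, 0, 0, 0, 0], [0, 0, 0, 0, 0, 0], [0, 0, -15, 0, 0, 0], [0, 0, -45, 0, 0, 0], [0, 0, -80, 0, 0, 0]]' > path.dat && python3 nudge.py path.dat 66 25
echo '[[10, -42, 0, 0, 0, -0.15], [20, -84, 0, 0, 0, -0.3], [35, -126, 0, 0, 0, -0.45], [57, -168, 0, 0, 0, -0.6], [57, -180, 0, 0, 0, -0.75]]' > path.dat && python3 nudge.py path.dat
cat > chk.py <<'E'
from h import *
import sys
K,D,r,tv=cam("top");R=cv2.Rodrigues(r)[0]
fr=[manip.camera("top") for _ in range(12)]
t=np.mean([f[0].astype(np.float32) for f in fr],0); d=np.median([f[1] for f in fr],0); np.savez(sys.argv[1],t=t,d=d)
c=[511.6,-37.8]; t0=np.load('pics/a0.npz')['t']
for r_ in range(34,46,2):
    a,v=polar(t,c,r_,r_+2); b,u=polar(t0,c,r_,r_+2); m=(a>1.5)&(a<2.15)
    x=a[m];dd=(u-v)[m];dd=dd-np.percentile(dd,20);k=np.clip(dd-.4*dd.max(),0,None); print(r_,round((k*x).sum()/k.sum(),3),end=' ')
print()
for n,dd in(("a0",np.load('pics/top0.npz')['d']),("now",d)):
    q=[]
    for (v,u) in [(v,u) for v in range(196,208) for u in range(228,244) if 2.8<np.hypot(u-235.4,v-201.2)<5.5]:
        if 1000<dd[v,u]<1400:
            w=cv2.undistortPoints(np.array([[[u,v]]],float),K,D)[0,0]; q.append((R.T@(np.array([w[0],w[1],1])*dd[v,u]-tv))[2])
    print(n,'ring top',np.median(q).round(1))
for n,tt in(("a0",t0),("a2",np.load('pics/a2.npz')['t']),("now",t)):
    a,v=polar(tt,c,9.5,16.5,213); i=v.argmin(); print(n,'ring line',a[i].round(2),v.min().round(),np.median(v).round())
E
python3 chk.py pics/a3.npz; python3 -c "
from h import *
delta([511,-37.3,220],3.55)"
```

```text
clock: 22.0
eef_pos: [510.3, -38.3, 235.6]
eef_rot: [-3.14, 0.001, 0.997]
wrist_force: [-0.3, -0.2, 0.2]
finger_gap: 65.6
finger_force: 0.0
clock: 22.5
eef_pos: [389.0, 109.9, 235.6]
eef_rot: [3.141, -0.001, 1.756]
wrist_force: [0.2, -0.2, 0.2]
finger_gap: 65.5
finger_force: 0.0
34 1.865 36 1.926 38 1.946 40 1.939 42 1.905 44 1.89 
a0 ring top 215.6
now ring top 211.0
a0 ring line -2.11 152.0 181.0
a2 ring line -2.11 165.0 195.0
now ring line 1.53 171.0 195.0
pos [390.8 107.  235. ] rot [-3.141  0.     1.745] j [ 0.18 -0.08  1.79 -0.    1.43  0.  ] clk 23.1
delta [-163.    93.3   15. ] [-0.    -0.    -1.805]
```

The ring turned 2.64 rad without slipping and dropped about 4.6 mm. The pointer reading changed, so I'll check the raw profiles.

Run:
```python
from h import *
c=[511.6,-37.8]
for n in("a2","a3"):
    t=np.load(f'pics/{n}.npz')['t']
    for r in range(30,52,2):
        a,v=polar(t,c,r,r+2); m=(a>1.5)&(a<2.2); print(n,r,v[m][::5].round(0).astype(int).tolist())
```

```text
a2 30 [105, 107, 110, 110, 104, 93, 83, 80, 83, 97, 108, 118, 116, 115]
a2 32 [144, 145, 146, 143, 135, 121, 108, 103, 109, 128, 145, 158, 159, 157]
a2 34 [176, 178, 178, 172, 164, 147, 131, 123, 131, 152, 175, 183, 187, 184]
a2 36 [191, 194, 195, 188, 179, 161, 144, 136, 143, 164, 184, 195, 198, 198]
a2 38 [193, 197, 199, 194, 185, 166, 150, 145, 147, 165, 185, 197, 198, 200]
a2 40 [190, 194, 198, 195, 186, 168, 156, 154, 151, 167, 186, 193, 193, 194]
a2 42 [188, 192, 196, 195, 186, 171, 164, 163, 161, 173, 187, 190, 187, 188]
a2 44 [191, 193, 196, 196, 190, 177, 171, 167, 169, 179, 190, 192, 187, 191]
a2 46 [196, 196, 198, 199, 192, 180, 169, 161, 168, 182, 194, 196, 194, 197]
a2 48 [199, 197, 199, 198, 190, 174, 158, 149, 160, 183, 197, 199, 200, 200]
a2 50 [198, 195, 196, 194, 181, 161, 145, 143, 157, 182, 197, 199, 200, 198]
a3 30 [103, 102, 104, 106, 107, 108, 107, 110, 113, 119, 120, 122, 118, 116]
a3 32 [143, 143, 144, 145, 146, 147, 147, 151, 155, 158, 158, 162, 162, 159]
a3 34 [178, 179, 179, 179, 180, 180, 179, 180, 181, 180, 185, 189, 190, 187]
a3 36 [194, 197, 198, 197, 196, 195, 193, 192, 188, 185, 191, 198, 202, 201]
a3 38 [197, 201, 202, 201, 198, 196, 194, 192, 180, 178, 191, 199, 201, 203]
a3 40 [194, 198, 201, 200, 196, 191, 189, 187, 172, 174, 189, 196, 197, 197]
a3 42 [192, 195, 199, 199, 194, 186, 186, 184, 173, 177, 189, 194, 190, 191]
a3 44 [194, 196, 199, 200, 195, 186, 183, 178, 175, 183, 193, 195, 190, 194]
a3 46 [199, 200, 202, 201, 195, 184, 175, 167, 170, 185, 197, 199, 197, 200]
a3 48 [202, 201, 202, 201, 192, 177, 161, 153, 162, 185, 201, 202, 203, 202]
a3 50 [201, 198, 199, 197, 184, 164, 148, 145, 159, 184, 200, 202, 203, 201]
```

The pointer is no longer at the tab, so the low fingertips must have dragged the dial. Locating it now.

Run:
```python
from h import *
c=[511.6,-37.8]
t=np.load('pics/a3.npz')['t'];t2=np.load('pics/a2.npz')['t']
for r in(34,37,40):
    a,v=polar(t,c,r,r+3); b,u=polar(t2,c,r,r+3); d=u-v; i=d.argmin();j=np.argsort(d)[::-1][:12]
    print(r,'appeared',a[j].round(2).tolist(),d[j[0]].round(),'gone',a[i].round(2),d[i].round())
    k=np.clip(d-.4*d.max(),0,None)*(np.abs(a-a[d.argmax()])<.3); print((k*a).sum()/k.sum())
```

```text
34 appeared [1.11, 1.12, 1.1, 1.13, 1.09, 1.14, 1.08, 1.15, 1.07, 1.16, 1.06, 1.17] 36.0 gone 1.87 -57.0
1.1088831259614815
37 appeared [1.13, 1.14, 1.12, 1.15, 1.11, 1.16, 1.1, 1.17, 1.09, 1.08, 1.18, 1.07] 38.0 gone 1.85 -50.0
1.126997518169172
40 appeared [1.14, 1.15, 1.13, 1.16, 1.12, 1.17, 1.11, 1.18, 1.1, 1.19, 1.09, 1.2] 31.0 gone 1.83 -32.0
1.1395374548417727
```

The pointer is at 1.135 rad, dragged 0.70 rad clockwise. I'll turn the dial back by that much, with the fingers 2 mm higher this time and away from the tab.

```bash
echo '[[-42, 24, 0, 0, 0, 0.05], [-85, 48, 0, 0, 0, 0.1], [-127, 72, 0, 0, 0, 0.15], [-161, 93, 0, 0, 0, 0.15], [-161, 93, 0, 0, 0, 0.15]]' > path.dat && python3 nudge.py path.dat 86
echo '[[0, 0, 0, 0, 0, 0], [0, 0, 0, 0, 0, 0]]' > path.dat && python3 nudge.py path.dat
python3 -c "
from h import *
delta([510.8,-37.5,141.3])"
```

```text
clock: 23.6
eef_pos: [512.0, -38.2, 233.9]
eef_rot: [-3.14, 0.0, 1.593]
wrist_force: [0.8, 0.2, -0.1]
finger_gap: 85.7
finger_force: 0.0
clock: 23.8
eef_pos: [509.9, -34.3, 235.2]
eef_rot: [-3.141, -0.0, 1.597]
wrist_force: [-0.7, -0.3, 0.2]
finger_gap: 86.0
finger_force: 0.0
pos [509.9 -34.3 235.2] rot [-3.141 -0.     1.597] j [-0.14  0.17  1.53  0.    1.44 -0.17] clk 23.8
delta [-3.2  0.8 93.9] [-0. -0.  0.]
```

```bash
echo '[[-3, 0.8, 30, 0, 0, 0], [-3.2, 0.8, 60, 0, 0, 0], [-3.2, 0.8, 83, 0, 0, 0], [-3.2, 0.8, 93.9, 0, 0, 0], [-3.2, 0.8, 93.9, 0, 0, 0]]' > path.dat && python3 nudge.py path.dat
echo '[[0, 0, 0, 0, 0, 0], [0, 0, 0, 0, 0, 0], [0, 0, 0, 0, 0, 0], [0, 0, 0, 0, 0, 0], [0, 0, 0, 0, 0, 0]]' > path.dat && python3 nudge.py path.dat 50 20
echo '[[0, 0, 0, 0, 0, -0.1], [0, 0, 0, 0, 0, -0.24], [0, 0, -0.1, 0, 0, -0.38], [0, 0, -0.2, 0, 0, -0.52], [0, 0, -0.3, 0, 0, -0.62]]' > path.dat && python3 nudge.py path.dat
echo '[[0, 0, 0, 0, 0, -0.05], [0, 0, 0, 0, 0, -0.08], [0, 0, 0, 0, 0, -0.08], [0, 0, 0, 0, 0, -0.08]]' > path.dat && python3 nudge.py path.dat
python3 -c "
from h import *
s=manip.read_state();print(s['eef_rot'],s['moment'])"
```

```text
clock: 24.3
eef_pos: [510.6, -37.4, 140.8]
eef_rot: [-3.14, -0.0, 1.598]
wrist_force: [-0.8, 0.2, 0.2]
finger_gap: 85.9
finger_force: 0.0
clock: 24.8
eef_pos: [511.1, -38.1, 141.9]
eef_rot: [3.142, 0.0, 1.597]
wrist_force: [-4.6, -0.9, 6.2]
finger_gap: 58.4
finger_force: 20.0
clock: 25.3
eef_pos: [511.7, -38.0, 142.2]
eef_rot: [3.14, 0.001, 2.222]
wrist_force: [-0.4, 1.9, 3.4]
finger_gap: 58.6
finger_force: 20.0
clock: 25.7
eef_pos: [511.7, -38.0, 142.3]
eef_rot: [3.14, 0.001, 2.296]
wrist_force: [0.1, 2.4, 5.5]
finger_gap: 58.4
finger_force: 20.0
[3.14028115e+00 8.69919783e-04 2.29596398e+00] [0.42295792 0.05281532 0.02695693]
```

```bash
echo '[[0, 0, 0, 0, 0, 0], [0, 0, 0, 0, 0, 0], [0, 0, 0, 0, 0, 0], [0, 0, -10, 0, 0, 0], [0, 0, -35, 0, 0, 0]]' > path.dat && python3 nudge.py path.dat 84
echo '[[0, 0, -40, 0, 0, 0], [0, 0, -62, 0, 0, 0], [40, 2, -62, 0, 0, -0.1], [86, 4, -62, 0, 0, -0.2], [132, 6, -62, 0, 0, -0.35]]' > path.dat && python3 nudge.py path.dat
echo '[[30, 20, 0, 0, 0, -0.15], [50, 25, 0, 0, 0, -0.3], [50, 25, 0, 0, 0, -0.45], [50, 25, 0, 0, 0, -0.6], [50, 25, 0, 0, 0, -0.75]]' > path.dat && python3 nudge.py path.dat 70
python3 chk.py pics/a4.npz; python3 -c "
from h import *
c=[511.6,-37.8];t=np.load('pics/a4.npz')['t']
for r in(36,40,42,46,50):
    a,v=polar(t,c,r,r+2); m=(a>1.5)&(a<2.2); print(r,v[m][::5].round(0).astype(int).tolist())
delta([511,-37.5,220],3.5)"
```

```text
clock: 26.2
eef_pos: [510.4, -38.1, 175.9]
eef_rot: [-3.139, -0.003, 2.297]
wrist_force: [-0.6, 0.3, -0.3]
finger_gap: 83.9
finger_force: 0.0
clock: 26.7
eef_pos: [427.0, 65.4, 239.1]
eef_rot: [3.141, 0.0, 2.65]
wrist_force: [0.4, 1.2, -0.1]
finger_gap: 83.8
finger_force: 0.0
clock: 27.2
eef_pos: [395.9, 110.5, 239.4]
eef_rot: [-3.141, 0.001, -2.88]
wrist_force: [-0.4, -0.4, 0.6]
finger_gap: 70.0
finger_force: 0.0
34 1.855 36 1.849 38 1.84 40 1.836 42 1.832 44 1.829 
a0 ring top 215.6
now ring top 211.0
a0 ring line -2.11 152.0 181.0
a2 ring line -2.11 165.0 195.0
now ring line 1.53 172.0 196.0
36 [194, 198, 197, 189, 178, 159, 142, 130, 139, 164, 187, 197, 201, 201]
40 [194, 198, 202, 199, 189, 169, 153, 149, 150, 169, 190, 196, 196, 197]
42 [192, 195, 199, 199, 190, 173, 163, 161, 162, 175, 190, 193, 190, 192]
46 [200, 200, 202, 202, 195, 183, 170, 163, 169, 185, 197, 199, 198, 201]
50 [201, 199, 199, 196, 184, 164, 147, 145, 159, 184, 200, 202, 203, 201]
pos [396.  110.3 238.5] rot [ 3.142 -0.    -2.887] j [ 0.18 -0.07  1.77  0.    1.44 -1.64] clk 27.8
delta [ -74.1 -172.    18.5] [ 0.    -0.    -0.104]
```

The pointer is back at 1.836 on the tab. Back to the ring, with the tips about 5 mm higher than where they dragged the dial.

```bash
echo '[[-18, -43, 0, 0, 0, 0], [-36, -85, 0, 0, 0, 0], [-54, -127, 0, 0, 0, 0], [-72, -168, 5, 0, 0, 0], [-74.1, -172, 18.5, 0, 0, 0]]' > path.dat && python3 nudge.py path.dat 70
echo '[[0, 0, 0, 0, 0, 0], [0, 0, 0, 0, 0, 0], [0, 0, 0, 0, 0, 0]]' > path.dat && python3 nudge.py path.dat
python3 -c "
from h import *
delta([511,-37.5,162.5])"
```

```text
clock: 28.3
eef_pos: [513.0, -40.7, 219.7]
eef_rot: [-3.141, 0.001, -2.89]
wrist_force: [-0.2, 0.4, -0.8]
finger_gap: 70.0
finger_force: 0.0
clock: 28.6
eef_pos: [510.9, -36.4, 220.9]
eef_rot: [-3.141, 0.001, -2.885]
wrist_force: [-1.0, 0.9, 0.4]
finger_gap: 69.7
finger_force: 0.0
pos [510.9 -36.4 220.9] rot [-3.141e+00  1.000e-03 -2.885e+00] j [-0.14  0.18  1.55  0.    1.41 -1.97] clk 28.6
delta [ 0.2 -1.  58.4] [-0.     0.001 -0.   ]
```

```bash
M='python3 -c "from h import *;s=manip.read_state();print(\"M\",s[\"moment\"].round(3),\"j6\",s[\"joints\"][5].round(3),s[\"effort\"][5].round(3))"'
echo '[[0.2, -1, 20, 0, 0, 0], [0.2, -1, 40, 0, 0, 0], [0.2, -1, 53, 0, 0, 0], [0.2, -1, 58.4, 0, 0, 0], [0.2, -1, 58.4, 0, 0, 0]]' > path.dat && python3 nudge.py path.dat
echo '[[0, 0, 0, 0, 0, 0], [0, 0, 0, 0, 0, 0], [0, 0, 0, 0, 0, 0], [0, 0, 0, 0, 0, 0], [0, 0, 0, 0, 0, 0]]' > path.dat && python3 nudge.py path.dat 34 40; eval $M
echo '[[0, 0, 0.1, 0, 0, 0.06], [0, 0, 0.2, 0, 0, 0.12], [0, 0, 0.3, 0, 0, 0.15], [0, 0, 0.3, 0, 0, 0.15]]' > path.dat && python3 nudge.py path.dat; eval $M
echo '[[0, 0, 0.1, 0, 0, 0.06], [0, 0, 0.2, 0, 0, 0.12], [0, 0, 0.3, 0, 0, 0.15], [0, 0, 0.3, 0, 0, 0.15]]' > path.dat && python3 nudge.py path.dat; eval $M
```

```text
clock: 29.1
eef_pos: [511.0, -38.1, 161.7]
eef_rot: [3.141, -0.0, -2.886]
wrist_force: [0.6, -0.0, -0.6]
finger_gap: 70.1
finger_force: 0.0
clock: 29.6
eef_pos: [510.9, -37.2, 162.0]
eef_rot: [3.139, 0.0, -2.886]
wrist_force: [-3.2, 9.6, 3.8]
finger_gap: 40.1
finger_force: 40.0
M [ 1.756  0.56  -0.003] j6 -1.972 -0.041
clock: 30.0
eef_pos: [511.0, -37.2, 161.7]
eef_rot: [3.139, -0.0, -3.037]
wrist_force: [-2.7, 8.4, 3.2]
finger_gap: 39.7
finger_force: 40.0
M [ 1.741  0.579 -0.041] j6 -1.821 0.503
clock: 30.4
eef_pos: [511.0, -37.2, 161.4]
eef_rot: [3.139, -0.0, 3.096]
wrist_force: [-2.8, 8.3, 4.5]
finger_gap: 40.2
finger_force: 40.0
M [ 1.7    0.51  -0.041] j6 -1.671 0.506
```

```bash
M='python3 -c "from h import *;s=manip.read_state();print(\"M\",s[\"moment\"].round(3),\"j6\",s[\"joints\"][5].round(3),s[\"effort\"][5].round(3))"'
for i in 1; do echo '[[0, 0, 0.1, 0, 0, 0.06], [0, 0, 0.2, 0, 0, 0.12], [0, 0, 0.3, 0, 0, 0.15], [0, 0, 0.3, 0, 0, 0.15]]' > path.dat && python3 nudge.py path.dat - 50; eval $M; done
echo '[[0, 0, 0.1, 0, 0, 0.06], [0, 0, 0.2, 0, 0, 0.12], [0, 0, 0.3, 0, 0, 0.15], [0, 0, 0.3, 0, 0, 0.15]]' > path.dat && python3 nudge.py path.dat ; eval $M
echo '[[0, 0, 0.1, 0, 0, 0.06], [0, 0, 0.2, 0, 0, 0.12], [0, 0, 0.3, 0, 0, 0.15], [0, 0, 0.3, 0, 0, 0.15]]' > path.dat && python3 nudge.py path.dat ; eval $M
```

```text
clock: 30.8
eef_pos: [511.0, -37.2, 161.2]
eef_rot: [3.14, -0.001, 2.946]
wrist_force: [-4.3, 7.9, 5.2]
finger_gap: 39.5
finger_force: 50.0
M [1.741 0.523 0.093] j6 -1.521 0.646
clock: 31.2
eef_pos: [511.0, -37.2, 160.9]
eef_rot: [3.14, -0.001, 2.797]
wrist_force: [-3.9, 8.2, 5.1]
finger_gap: 39.8
finger_force: 50.0
M [1.699 0.658 0.208] j6 -1.372 0.799
clock: 31.6
eef_pos: [511.1, -37.2, 160.7]
eef_rot: [3.14, -0.001, 2.647]
wrist_force: [-4.0, 9.0, 5.4]
finger_gap: 39.4
finger_force: 50.0
M [1.675 0.678 0.38 ] j6 -1.222 0.94
```

The resistance is climbing, with the moment at about 0.4 N m. Another 0.22 rad at 60 N.

```bash
M='python3 -c "from h import *;s=manip.read_state();print(\"M\",s[\"moment\"].round(3),\"j6\",s[\"joints\"][5].round(3),s[\"effort\"][5].round(3))"'
echo '[[0, 0, 0.0, 0, 0, 0], [0, 0, 0.1, 0, 0, 0.06], [0, 0, 0.2, 0, 0, 0.12], [0, 0, 0.2, 0, 0, 0.12]]' > path.dat && python3 nudge.py path.dat - 60; eval $M
echo '[[0, 0, 0.1, 0, 0, 0.06], [0, 0, 0.2, 0, 0, 0.1], [0, 0, 0.2, 0, 0, 0.1], [0, 0, 0.2, 0, 0, 0.1]]' > path.dat && python3 nudge.py path.dat; eval $M
```

```text
clock: 32.0
eef_pos: [511.1, -37.2, 160.6]
eef_rot: [3.14, -0.001, 2.526]
wrist_force: [-3.0, 9.3, 6.1]
finger_gap: 39.6
finger_force: 60.0
M [1.66  0.712 0.246] j6 -1.101 1.253
clock: 32.4
eef_pos: [511.1, -37.2, 160.4]
eef_rot: [3.14, -0.001, 2.428]
wrist_force: [-3.2, 9.0, 6.9]
finger_gap: 39.7
finger_force: 60.0
M [1.669 0.764 0.419] j6 -1.003 0.47
```

```bash
for i in 1 2 3 4; do echo '[[0, 0, 0, 0, 0, 0]]' > path.dat && python3 nudge.py path.dat >/dev/null; python3 -c "from h import *;s=manip.read_state();print('M',s['moment'].round(3),s['effort'][5].round(3))"; done
python3 - <<'E'
from h import *
for i in range(8):
    manip.camera("side"); s=manip.read_state(); print(s['moment'][2].round(3),end=' ')
E
```

```text
M [1.632 0.756 0.419] 0.411
M [1.7   0.753 0.421] 0.408
M [1.693 0.741 0.393] 0.408
M [1.756 0.683 0.419] 0.408
0.443 0.38 0.381 0.373 0.368 0.456 0.402 0.39
```

The static torque is 0.41 N m. Another 0.28 rad should give about 0.58.

```bash
echo '[[0, 0, 0.1, 0, 0, 0.07], [0, 0, 0.3, 0, 0, 0.14], [0, 0, 0.4, 0, 0, 0.2], [0, 0, 0.5, 0, 0, 0.26], [0, 0, 0.5, 0, 0, 0.28]]' > path.dat && python3 nudge.py path.dat
echo '[[0, 0, 0, 0, 0, 0], [0, 0, 0, 0, 0, 0], [0, 0, 0, 0, 0, 0]]' > path.dat && python3 nudge.py path.dat
python3 - <<'E'
from h import *
m=[]
for i in range(8):
    manip.camera("side"); s=manip.read_state(); m.append(s['moment'][2])
print(np.mean(m),s['effort'][5],s['joints'][5])
E
```

```text
clock: 33.7
eef_pos: [511.1, -37.2, 160.0]
eef_rot: [3.14, -0.001, 2.146]
wrist_force: [-4.3, 8.8, 7.4]
finger_gap: 38.9
finger_force: 60.0
clock: 34.0
eef_pos: [511.1, -37.2, 160.0]
eef_rot: [3.14, -0.001, 2.148]
wrist_force: [-4.1, 8.1, 8.4]
finger_gap: 39.9
finger_force: 60.0
0.5422024659043481 0.563516803085804 -0.7230705280240947
```

0.55 N m is hand-tight. Release, lift out and verify.

```bash
echo '[[0, 0, 0, 0, 0, 0], [0, 0, 0, 0, 0, 0], [0, 0, 0, 0, 0, 0], [0, 0, -15, 0, 0, 0], [0, 0, -45, 0, 0, 0]]' > path.dat && python3 nudge.py path.dat 70 20
echo '[[0, 0, -30, 0, 0, 0], [30, -5, -30, 0, 0, 0], [75, -10, -30, 0, 0, 0], [120, -14, -30, 0, 0, 0], [165, -20, -30, 0, 0, 0]]' > path.dat && python3 nudge.py path.dat
echo '[[20, 0, 0, 0, 0, 0], [20, 0, 0, 0, 0, 0], [20, 0, 0, 0, 0, 0]]' > path.dat && python3 nudge.py path.dat
python3 chk.py pics/a5.npz
python3 - <<'E'
from h import *
c=[511.6,-37.8];t=np.load('pics/a5.npz')['t']
for r in(36,40,42,46,50):
    a,v=polar(t,c,r,r+2); m=(a>1.5)&(a<2.2); print(r,v[m][::5].round(0).astype(int).tolist())
t0=np.load('pics/a0.npz')['t'];d=np.abs(t-t0).mean(2)
d=cv2.GaussianBlur(d,(0,0),2); n,l,st,ce=cv2.connectedComponentsWithStats((d>25).astype(np.uint8)); print(st[1:].tolist())
E
```

```text
clock: 34.9
eef_pos: [510.2, -38.5, 203.0]
eef_rot: [-3.138, -0.003, 2.147]
wrist_force: [0.7, -0.8, 0.2]
finger_gap: 69.7
finger_force: 0.0
clock: 35.4
eef_pos: [403.3, 89.9, 234.1]
eef_rot: [3.142, 0.0, 2.146]
wrist_force: [0.7, 1.2, 0.2]
finger_gap: 69.9
finger_force: 0.0
clock: 35.7
eef_pos: [393.9, 105.6, 234.4]
eef_rot: [3.141, 0.0, 2.147]
wrist_force: [0.3, 0.2, 0.2]
finger_gap: 70.0
finger_force: 0.0
34 1.854 36 1.848 38 1.84 40 1.836 42 1.832 44 1.829 
a0 ring top 215.6
now ring top 208.9
a0 ring line -2.11 152.0 181.0
a2 ring line -2.11 165.0 195.0
now ring line -1.83 139.0 195.0
36 [195, 198, 197, 190, 179, 159, 141, 130, 140, 164, 186, 197, 201, 201]
40 [193, 197, 201, 198, 189, 169, 153, 148, 150, 169, 190, 196, 196, 197]
42 [192, 194, 199, 198, 190, 173, 163, 161, 162, 174, 190, 194, 190, 192]
46 [199, 199, 201, 202, 195, 183, 170, 163, 169, 185, 197, 199, 197, 200]
50 [202, 199, 199, 196, 184, 165, 148, 146, 159, 184, 201, 202, 203, 201]
[[126, 201, 83, 183, 11217], [248, 202, 8, 13, 65], [236, 215, 6, 5, 26], [242, 241, 96, 57, 2860], [0, 336, 81, 48, 1125], [254, 345, 22, 23, 374], [205, 358, 29, 18, 318], [183, 362, 18, 22, 321]]
```

Run:
```python
from h import *
for n,z in(("a4",211),("a5",209)):
    t=np.load(f'pics/{n}.npz')['t']
    for r in((9,13),(13,17)):
        a,v=polar(t,[511,-38],*r,z); print(n,r,[(x.round(1),int(y)) for x,y in zip(a[::20],v[::20])])
```

```text
a4 (9, 13) [(np.float64(-3.1), 197), (np.float64(-2.9), 196), (np.float64(-2.7), 196), (np.float64(-2.5), 195), (np.float64(-2.3), 193), (np.float64(-2.1), 184), (np.float64(-1.9), 173), (np.float64(-1.7), 163), (np.float64(-1.5), 165), (np.float64(-1.3), 173), (np.float64(-1.1), 174), (np.float64(-0.9), 179), (np.float64(-0.7), 185), (np.float64(-0.5), 186), (np.float64(-0.3), 185), (np.float64(-0.1), 184), (np.float64(0.1), 183), (np.float64(0.3), 184), (np.float64(0.5), 185), (np.float64(0.7), 185), (np.float64(0.9), 185), (np.float64(1.1), 186), (np.float64(1.3), 181), (np.float64(1.5), 174), (np.float64(1.7), 182), (np.float64(1.9), 192), (np.float64(2.1), 199), (np.float64(2.3), 201), (np.float64(2.5), 203), (np.float64(2.7), 204), (np.float64(2.9), 201), (np.float64(3.1), 198)]
a4 (13, 17) [(np.float64(-3.1), 194), (np.float64(-2.9), 193), (np.float64(-2.7), 195), (np.float64(-2.5), 194), (np.float64(-2.3), 193), (np.float64(-2.1), 189), (np.float64(-1.9), 186), (np.float64(-1.7), 187), (np.float64(-1.5), 191), (np.float64(-1.3), 196), (np.float64(-1.1), 195), (np.float64(-0.9
[... 1385 characters left out ...]
t64(-2.5), 193), (np.float64(-2.3), 189), (np.float64(-2.1), 182), (np.float64(-1.9), 163), (np.float64(-1.7), 151), (np.float64(-1.5), 165), (np.float64(-1.3), 184), (np.float64(-1.1), 193), (np.float64(-0.9), 197), (np.float64(-0.7), 200), (np.float64(-0.5), 200), (np.float64(-0.3), 199), (np.float64(-0.1), 197), (np.float64(0.1), 187), (np.float64(0.3), 167), (np.float64(0.5), 171), (np.float64(0.7), 194), (np.float64(0.9), 200), (np.float64(1.1), 203), (np.float64(1.3), 204), (np.float64(1.5), 206), (np.float64(1.7), 204), (np.float64(1.9), 202), (np.float64(2.1), 201), (np.float64(2.3), 202), (np.float64(2.5), 201), (np.float64(2.7), 201), (np.float64(2.9), 197), (np.float64(3.1), 198)]
```

The ring line is at about 0.35 rad, a turn of about 1.2 rad as commanded. The dip at -1.7 is the stud's shadow. The pointer stayed at the tab, so I'm handing in.

```bash
python3 -c "
from cell import manip
print(manip.sign_off())"
```

```text
the job is handed in; nothing more can be done
None
```

The job is handed in: by my measurements the pointer is at the tab (within about 1 mm) and the lock ring is hand-tight at about 0.55 N m. I dragged the dial 0.70 rad past the tab once while slack and turned it back before tightening, nothing touched the bystanders as far as I know (I did not measure them individually at the end), and I have not seen the verdict.

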